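Book on, press and crate a batch of housings

TASK

Run this batch of amber housings through the bench press. First book it on: pick up the barcode scanner, hold it still for about two seconds roughly 10 cm in front of the barcode on the job card, aimed at its middle, and stand the scanner back upright on its charging pad. Then stand all the housings together in the press's pull-out nest (handle them by their bodies, do not press or grip the loose caps with the gripper), push the nest fully in, push the hand lever all the way to the right so that the ram presses every cap fully home, hold it there about two seconds and let it spring back to the centre; finally pull the nest fully out, stand every housing upright in the grey crate, and leave the screwdriver and the plug gauge where they lie.

Things in the scene. Friction and masses are not known exactly. Their poses are not given: they have to be found in the camera images.
- nest_mid (a point): Pull-out nest of the green bench press: plate 90 x 240 mm, three square pockets in a row, each 72 x 72 mm inside fences 7 mm high. Point: centre of the middle pocket on the surface the housings stand on, 38 mm above the bench; travels with the nest. x points into the press (pushing in), y left, z up. Pocket centres at y = -78, 0, +78 mm; a housing within 4 mm of a centre stands flat in it
- press: The press, fixed; origin on the bench under the ram's centre, axes as nest_mid. Base 24 mm high from x = -230 to +140 mm, 270 mm wide; head from x = -40 to +130 mm, 270 mm wide, 175 to 235 mm high, cylinder on it to 371 mm; the ram's wide platen hangs below the head, 107 mm above the bench at rest. Nest out: nest_mid at x = -180 mm; in: x = 0
- slide_knob (a point): Centre of the black ball knob, diameter 32 mm, on an upright 14 mm post at the end of the nest's pull bar: 140 mm in front of nest_mid (its -x), 90 mm above the bench. Grip it from above and move it along nest_mid's x axis; axes as nest_mid
- slide (a joint): Travel of the nest in m: 0 = fully out, 0.180 = fully in, centred under the ram; friction about 2 N, stays where left
- toggle_knob (a point): Centre of the black ball knob (diameter 32 mm) of the hand lever (rod 12 mm) on the grey valve console left of the press; 75 mm above the lever's pivot, which lies in the console's top, 60 mm above the bench; upright at rest. Axes turn with the lever; the lever swings about its x only: to the right (-y, towards the press) drives the ram down, to the left (+y) up
- console: The valve console, fixed: grey box 100 (x) x 80 (y) x 60 mm high; origin at the centre of its underside, the lever stands in the middle of its top. x points roughly away from the robot, y to the left
- toggle (a joint): Angle of the lever, rad: 0 = upright, positive = leaning right, limits +-0.45. Spring-centred, returns when let go. About 4 N at the knob push it fully over when nothing is pressed, 7 to 12 N with caps. The ram follows it, 59 mm per rad: meets proud caps at about 0.28, they are home at about 0.40, where it comes up against a firm stop (between 0.40 and 0.45)
- scanner_head (a point): Grey barcode scanner, 0.28 kg, 147 mm high: head 100 long x 46 wide x 44 mm high on an upright handle on a heavy round foot of diameter 90 mm. Point in the head over the middle of the foot, 125 mm above its underside; the head reaches 58 mm forward and 42 mm back of it. x is the way it looks, y across the 46 mm width, z up. Take it by the head from above, across the width
- scanner_window (a point): Middle of the scanner's window at the front of its head, 58 mm forward of scanner_head, same height; the beam leaves it along its x axis
- scanner: The scanner as a whole; origin at the centre of its foot's underside, axes as scanner_head
- pad: Black round charging pad, diameter 112 mm, 6 mm thick, fixed to the bench; origin at the centre of its underside. The scanner's foot stands in its middle
- barcode (a point): Middle of the barcode (70 x 32 mm) on the upper part of the white job card, about 185 mm above the bench, on a stand at the back right. Card 125 wide x 185 mm high, leaning back 20 degrees. x is the normal out of its face, towards the robot and 20 degrees up; y is level, along the row of bars. A level beam meeting the card head-on in plan is 20 degrees off square and reads well (up to 40 does)
- crate: Grey open crate for finished housings, fixed, 280 (x) x 150 (y) x 50 mm high, walls and floor 5 mm; origin at the centre of its underside. Three housings go in a row along its x, about 80 mm apart
- housing1_mid (a point): Amber housing, 0.13 kg: round flange of diameter 64 mm, 8 mm thick, at the foot; round body of diameter 50 mm above it up to 40 mm; white cap on top. Point on its axis 22 mm above its underside, z up. Grip the body above the flange, fingertips 10 mm or more above its underside. Two or three housings are present, all alike
- cap1: White push-in cap of housing 1: disc of diameter 34 mm, 5 mm thick, on a stem; origin at the centre of the disc's underside. Starts proud, 8 mm above the body's top (26 mm above housing1_mid); home when on the body's top (18 mm above housing1_mid). About 2 N moves it; it stays where pushed
- housing2_mid (a point): Another housing like housing1, point as there; may be absent
- cap2: White push-in cap of housing 2: disc of diameter 34 mm, 5 mm thick, on a stem; origin at the centre of the disc's underside. Starts proud, 8 mm above the body's top (26 mm above housing2_mid); home when on the body's top (18 mm above housing2_mid). About 2 N moves it; it stays where pushed
- housing3_mid (a point): Another housing like housing1, point as there; may be absent
- cap3: White push-in cap of housing 3: disc of diameter 34 mm, 5 mm thick, on a stem; origin at the centre of the disc's underside. Starts proud, 8 mm above the body's top (26 mm above housing3_mid); home when on the body's top (18 mm above housing3_mid). About 2 N moves it; it stays where pushed
- screwdriver: Bystander: screwdriver with orange handle lying near the robot on the right
- gauge: Bystander: steel plug gauge standing upright, diameter 36, 80 mm high, between the housings and the nest; origin at its underside
Things that resemble listed ones, but are neither listed nor needed, are in the scene too. What is shaped like the part that bears housing2_mid but pink, purple or red is not meant.

How it is judged:
On the way, in this order (a step that is already met when the one before it is completed fails the run):
1. the scanner, lifted, is held still with its window 5 to 18 cm from the barcode, its beam within 20 mm of the middle of the barcode and within 40 degrees of square to the card, for 1 s (x of barcode in the frame of scanner_window between 0.05 and 0.18 m and y of barcode in the frame of scanner_window between -0.02 and 0.02 m and z of barcode in the frame of scanner_window between -0.02 and 0.02 m and x of scanner_window in the frame of barcode above 0.03 m and angle between the x axis of scanner_window and the x axis of barcode, either way round below 0.7 rad and linear speed of scanner below 0.03 m/s and angular speed of scanner below 0.25 rad/s), for 1 s.
2. with all the housings in the nest and the nest fully in (within 8 mm), the lever is held over to the right past 0.37 rad with every cap home (within 1.5 mm), for 1 s (value of joint slide above 0.172 m and value of joint toggle above 0.37 rad and x of housing1_mid in the frame of nest_mid between -0.02 and 0.02 m and y of housing1_mid in the frame of nest_mid between -0.1 and 0.1 m and angle between each of housing1_mid, housing2_mid, housing3_mid's own z axis and vertical below 0.15 rad and z of cap1 in the frame of housing1_mid below 0.0195 m and x of housing2_mid in the frame of nest_mid between -0.02 and 0.02 m and y of housing2_mid in the frame of nest_mid between -0.1 and 0.1 m and z of cap2 in the frame of housing2_mid below 0.0195 m and x of housing3_mid in the frame of nest_mid between -0.02 and 0.02 m and y of housing3_mid in the frame of nest_mid between -0.1 and 0.1 m and z of cap3 in the frame of housing3_mid below 0.0195 m), for 1 s.
3. the lever has sprung back to its centre (within 0.06 rad) (value of joint toggle between -0.06 and 0.06 rad), for 0.3 s.
At the end, for the whole second after the job is handed in: every housing that is present stands upright (within 0.15 rad) and at rest on the floor of the crate with its cap home within 1.5 mm; the nest is fully out (within 12 mm), the lever is at its centre (within 0.06 rad), and the scanner stands upright on its charging pad, centred within 25 mm (all of step 3 and x of housing1_mid in the frame of crate between -0.125 and 0.125 m and y of housing1_mid in the frame of crate between -0.06 and 0.06 m and z of housing1_mid in the frame of crate between 0.018 and 0.036 m and angle between each of housing1_mid, housing2_mid, housing3_mid's own z axis and vertical below 0.15 rad and linear speed of each of cap1, cap2, cap3, scanner below 0.03 m/s and z of cap1 in the frame of housing1_mid below 0.0195 m and x of housing2_mid in the frame of crate between -0.125 and 0.125 m and y of housing2_mid in the frame of crate between -0.06 and 0.06 m and z of housing2_mid in the frame of crate between 0.018 and 0.036 m and z of cap2 in the frame of housing2_mid below 0.0195 m and x of housing3_mid in the frame of crate between -0.125 and 0.125 m and y of housing3_mid in the frame of crate between -0.06 and 0.06 m and z of housing3_mid in the frame of crate between 0.018 and 0.036 m and z of cap3 in the frame of housing3_mid below 0.0195 m and value of joint slide below 0.012 m and horizontal distance between scanner_head and pad below 0.025 m and z of scanner_head in the frame of pad between 0.125 and 0.137 m and angle between scanner_head's own z axis and vertical below 0.12 rad); the robot touches nothing.
It fails at once if a cap is pushed or gripped by the gripper's fingers with more than 6 N (contact force between the fingers and cap1 above 6 N or contact force between the fingers and cap2 above 6 N or contact force between the fingers and cap3 above 6 N).
It fails at once if the screwdriver or the plug gauge is shoved more than 6 cm (distance of any of screwdriver, gauge from where it was at the start of the episode above 0.06 m).
Of housing1, housing2, housing3 only 2 to 3 are there at a start; the rules pass over those that are not, and their reading is None.
At some moment in a run one of housing1, housing2, housing3 may be knocked a few centimetres aside while the robot is not near it.
Once in a run the grip may slacken for a moment while it holds something.
It also fails if it takes over 210 s, if anything falls off the work surface, if the arm or the gripper's body presses on something with over 40 N, if the wrist force passes 120 N, or if a joint passes its speed limit or range.

ROBOT

A 6-joint arm with a two-finger parallel gripper is mounted at the origin on the work surface. World frame = base frame: x ahead of the robot, y to its left, z up, the work surface at z = 0. Lengths are in m, angles in rad, forces in N, time in s.
With the tool pointing down it reaches from about 0.25 to 0.725 m from the base axis. Payload 4 kg.
Tool frame: the origin (TCP) lies at the very end of the fingers, on their centre line; the grasp point (between the pads) lies 19 mm behind it (bot.pinch_z is the distance from the TCP to the grasp point, in m); z points along the fingers, x is the direction in which the jaws open and shut, and the axes are right-handed (so a half turn about z gives the same grasp; the last joint's range is limited). The gripper opens to 85 mm and grips with 20 to 120 N. Pads are 22 mm wide; open, the fingers measure 114 mm over their backs; the gripper's body (76 mm by 85 mm) begins 54 mm behind the grasp point. The pads swing forward as they close: fully open they stand 13 mm farther back than shut.
Start: joints at [1.337, 0.241, 0.005, 1.335, 0, 1.571], TCP at [0.116, 0.486, 0.231] pointing down, gripper open.
Joint ranges: [-2.72, 2.72], [-1.05, 1.87], [-1.09, 1.28], [-1.99, 2.15], [-1.42, 1.44], [-3.14, 3.14]. Speed limits (rad/s): [2.79, 2.79, 3.14, 3.14, 3.14, 3.14].

INTERFACE

Orientations are given as a unit quaternion [x, y, z, w].
In Python, from workcell import bot gives the robot as it stands. The module is installed in compiled form; this text tells all that it offers.
- The arm moves only by the shell command python3 -m inch 'ROWS'. ROWS is JSON, a list of rows, each a list of 7 numbers: the shift along the tool's x, y, z scaled (see below), then the turn, a rotation vector about the tool's x, y, z scaled (see below), then the gripper command: -1 is fully open, 1 is shut, values between are in proportion. In form: [[x, y, z, wx, wy, wz, gripper], ...]. A call has exactly 8 rows; each row shifts and turns the commanded pose from where the row before left it, along the tool's axes as they then stand; what a row does not reach is not made up. The controller multiplies each number of a shift by 2.5 cm and each number of a turn by 180 degrees. A row lasts 1/10 s, in which the tool goes at most 50 mm and 8.59 degrees, less where a joint would pass 70% of its speed; a pose out of reach is approached as far as the arm can. A call with a number of a shift or a turn outside -1 to 1 is refused whole. A call with a gripper value outside its range is refused whole. The fingers move at their own pace and stop on an object; the grip force is fixed at half the most. Time passes only in rows, so rows that do not move let the fingers close, or fill a call up. It gives the time, the measured TCP pose, the force and the opening at its end, in the units of the state.
- bot.get_obs(): the state, without advancing time (a new reading comes with each control period).
- bot.camera(name): name is "scene" or "top" or "wrist"; returns (picture, depth): 384x512x3 uint8, blue, green, red; 384x512 float32, m along the optical axis (not along the pixel's ray), 0 where there is no reading.
- bot.get_calibration(name): a dict with "vfov" (degrees; the focal length in pixels is half the picture's height over the tangent of half this angle, whatever the lens; pixels are square), "cx", "cy" (the principal point, pixels), "R" (3x3) and "t" (3): a world point X has camera coordinates R X + t. Camera axes: x right, y down, z forward; pixel columns grow to the right and rows downward; lengths in m; the calibration is good to about 2 mm. The wrist camera is an equidistant fisheye: a pixel r from the principal point sees the ray r / f radians off the axis. A picture is of the moment at which its call begins: read the wrist's pose just before it. get_calibration takes no time and is no camera call; for the wrist camera it gives the pose at the moment of the call.
- bot.job_done(): hands the job in, once; it reports no verdict.
The state is a dict: "clock": time; "joint_pos": joint angles; "joint_vel": joint speeds; "tau": joint torques, N m; "eef_pos": TCP position; "tool_rot": TCP orientation; "ft_force": force on the tool from outside, world axes, zero at the start; "ft_torque": the same for the moment, N m; "grip_width": finger opening in m.
Only numpy, scipy, OpenCV 4.12 (cv2) and the standard library are available. Lean on these libraries where they do the work, as an engineer would, in place of code of your own. Each camera call takes 0.05 s, during which the arm holds its last target.

## Working session

There is one attempt and no reset: what is moved stays moved. The work goes in short steps, Python scripts to look and compute and a shell command to move; the robot and the scene stay as the last step left them, time stands still between calls to the robot, and variables do not carry over. Pictures are saved under pics/ and viewed, and the job is handed in when it is done.

```bash
ls; mkdir -p pics; python3 - <<'E'
from workcell import bot
import cv2
o=bot.get_obs()
for k in o: print(k,o[k])
for n in("scene","top","wrist"):
    im,d=bot.camera(n); cv2.imwrite(f"pics/{n}0.png",im)
    c=bot.get_calibration(n); print(n,c)
E
```

```text
pics
clock 0.0
joint_pos [ 1.33700239e+00  2.41422929e-01  3.72069475e-03  1.33521658e+00
 -2.81682334e-05  1.57081174e+00]
joint_vel [ 1.02014826e-03 -1.24670295e-03  1.98443326e-03 -4.94325014e-04
 -6.57838165e-05 -7.34743043e-06]
tau [-7.83822748e-05 -3.72316182e+01  2.52408582e+01  1.68150914e-02
 -9.78911135e-05  2.04432247e-06]
eef_pos [0.11569477 0.4857717  0.23040666]
tool_rot [ 7.84755847e-01  6.19804110e-01 -8.24077780e-04  6.68828704e-04]
ft_force [-0.13261135  0.36345425  0.14783437]
ft_torque [ 0.04511945  0.01746555 -0.03708875]
grip_width 0.08535446498582594
scene {'vfov': 48.52610827783906, 'cx': 255.664930943116, 'cy': 187.16497048682928, 'R': array([[ 0.87128394,  0.49054124, -0.01528381],
       [ 0.32832686, -0.60574516, -0.72475808],
       [-0.36478182,  0.62645199, -0.68883389]]), 't': array([-0.50019789, -0.06749686,  1.31402372])}
top {'vfov': 56.06844998872627, 'cx': 254.70026661295506, 'cy': 192.7156120365431, 'R': array([[-0.129427  , -0.99157928, -0.00437945],
       [-0.96629648,  0.12711564, -0.22385874],
       [ 0.22253038, -0.02474152, -0.97461176]]), 't': array([0.07783835, 0.56245717, 0.92302343])}
wrist {'vfov': 65.70646984690485, 'cx': 254.11681664100985, 'cy': 194.0595763952593, 'R': array([[ 0.23132767,  0.97287275, -0.0024733 ],
       [ 0.93725102, -0.2221745 ,  0.26869874],
       [ 0.26086018, -0.06447556, -0.96322109]]), 't': array([-0.49855283, -0.03468102,  0.37821469])}
```

View pics/scene0.png

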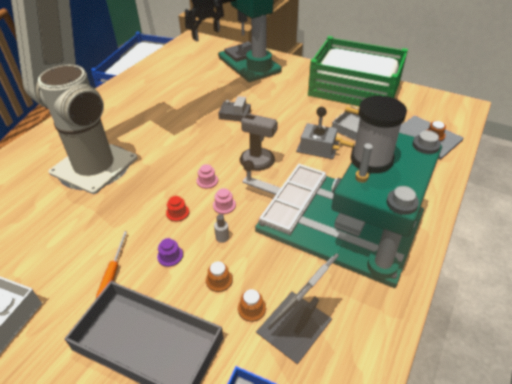

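View pics/top0.png

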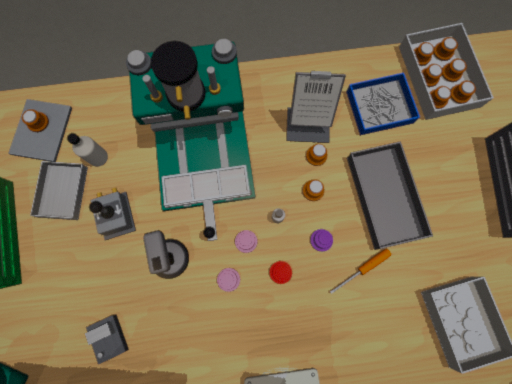

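View pics/wrist0.png

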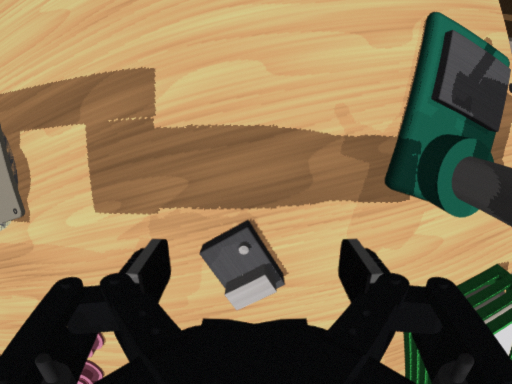

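```bash
cat > h.py <<'E'
from workcell import bot
import numpy as np, cv2, math
from scipy.spatial.transform import Rotation as R
def cam(n):
    c=bot.get_calibration(n)
    im,d=bot.camera(n); return im,d,c
def ray(c,u,v,fish=False):
    f=192/math.tan(math.radians(c['vfov'])/2)
    x,y=u-c['cx'],v-c['cy']
    if fish:
        r=math.hypot(x,y); th=r/f
        dc=np.array([x/r*math.sin(th),y/r*math.sin(th),math.cos(th)]) if r>1e-9 else np.array([0,0,1.])
    else: dc=np.array([x/f,y/f,1.])
    return -c['R'].T@c['t'], c['R'].T@dc
def at_z(c,u,v,z,fish=False):
    o,d=ray(c,u,v,fish); return o+d*(z-o[2])/d[2]
def cloud(d,c,fish=False):
    f=192/math.tan(math.radians(c['vfov'])/2)
    vv,uu=np.mgrid[0:d.shape[0],0:d.shape[1]].astype(float)
    x,y=uu-c['cx'],vv-c['cy']
    if fish:
        r=np.hypot(x,y)+1e-9; th=r/f; k=np.tan(th)/r
        X=np.stack([x*k*d,y*k*d,d],-1)
    else: X=np.stack([x/f*d,y/f*d,d],-1)
    return (X-c['t'])@c['R']
def proj(c,P,fish=False):
    f=192/math.tan(math.radians(c['vfov'])/2)
    p=c['R']@np.asarray(P)+c['t']
    if fish:
        r=math.hypot(p[0],p[1]); th=math.atan2(r,p[2]); k=f*th/(r+1e-12)
        return c['cx']+p[0]*k,c['cy']+p[1]*k
    return c['cx']+f*p[0]/p[2],c['cy']+f*p[1]/p[2]
def pose():
    o=bot.get_obs(); return np.array(o['eef_pos']),R.from_quat(o['tool_rot']),o
def st():
    p,r,o=pose(); m=r.as_matrix()
    print('t %.2f'%o['clock'],'p',p.round(4),'x',m[:,0].round(3),'z',m[:,2].round(3),'F',np.round(o['ft_force'],1),'w %.4f'%o['grip_width'],'q',np.round(o['joint_pos'],2))
def goal(pos,yaw,tilt=None):
    """pos TCP goal world, tool down with tool x at world yaw; prints shift in tool frame units (0.025) & rotvec (pi units)"""
    p,r,o=pose(); m=r.as_matrix()
    z=np.array([0,0,-1.]); x=np.array([math.cos(yaw),math.sin(yaw),0]); y=np.cross(z,x)
    g=np.stack([x,y,z],1)
    rv=(r.inv()*R.from_matrix(g)).as_rotvec()
    print('rot deg',np.degrees(rv).round(2),'units',(rv/math.pi).round(4))
    print('shift cur-tool units',(m.T@(np.array(pos)-p)/.025).round(3),' goal-tool units',(g.T@(np.array(pos)-p)/.025).round(3))
E
python3 - <<'E'
from h import *
st()
im,d,c=cam("top"); P=cloud(d,c)
np.save('top_d.npy',d)
for n,(u,v) in dict(h1=(317,147),h1c=(317,153),h2=(315,185),h2c=(316,188),far=(36,115),gauge=(280,213),knob=(209,232),tog=(96,208),scan=(157,245),foot=(178,262),cr=(390,195),cap_l=(33,120),p1=(165,190),p2=(205,187),p3=(245,184),card=(317,100),pink=(246,240),purple=(321,239),red=(281,271),consol=(115,215)).items():
    print(n,P[v,u].round(3))
for nm,(a,b,e,f) in dict(a=(270,40,450,300),b=(0,80,260,300)).items():
    cv2.imwrite(f"pics/top_{nm}.png",cv2.resize(im[b:f,a:e],None,fx=2.6 if nm=='b' else 2.2,fy=2.6 if nm=='b' else 2.2,interpolation=cv2.INTER_CUBIC))
im,d,c=cam("scene")
cv2.imwrite("pics/sc_a.png",cv2.resize(im[80:340,150:470],None,fx=2.3,fy=2.3,interpolation=cv2.INTER_CUBIC))
E
```

```text
t 0.15 p [0.1157 0.4859 0.2306] x [ 0.232  0.973 -0.002] z [-0.    -0.002 -1.   ] F [-0.7 -0.4 -0.3] w 0.0851 q [ 1.34  0.24  0.    1.34 -0.    1.57]
h1 [ 0.679 -0.189  0.054]
h1c [ 0.662 -0.186  0.054]
h2 [ 0.57  -0.165  0.053]
h2c [ 0.561 -0.166  0.053]
far [0.883 0.605 0.057]
gauge [ 0.501 -0.055  0.08 ]
knob [0.471 0.134 0.108]
tog [0.561 0.401 0.148]
scan [0.451 0.257 0.149]
foot [0.412 0.237 0.02 ]
cr [ 0.524 -0.387  0.001]
cap_l [0.869 0.614 0.055]
p1 [0.614 0.253 0.039]
p2 [0.608 0.14  0.039]
p3 [0.602 0.027 0.039]
card [ 0.78  -0.192  0.142]
pink [0.444 0.044 0.054]
purple [ 0.42  -0.156  0.055]
red [ 0.351 -0.038  0.051]
consol [0.556 0.387 0.063]
```

View pics/top_a.png

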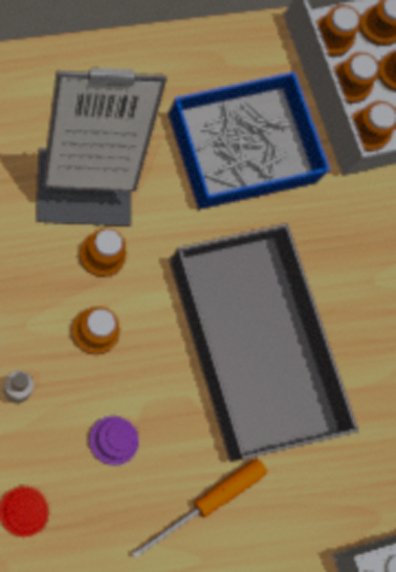

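View pics/top_b.png

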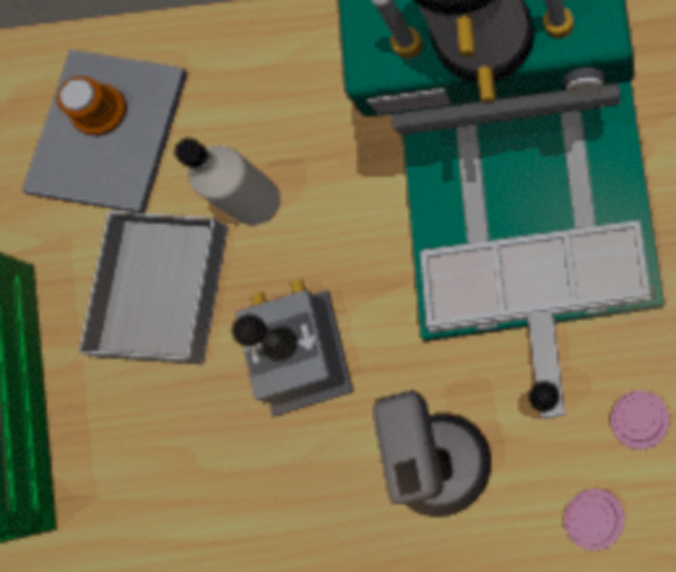

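View pics/sc_a.png

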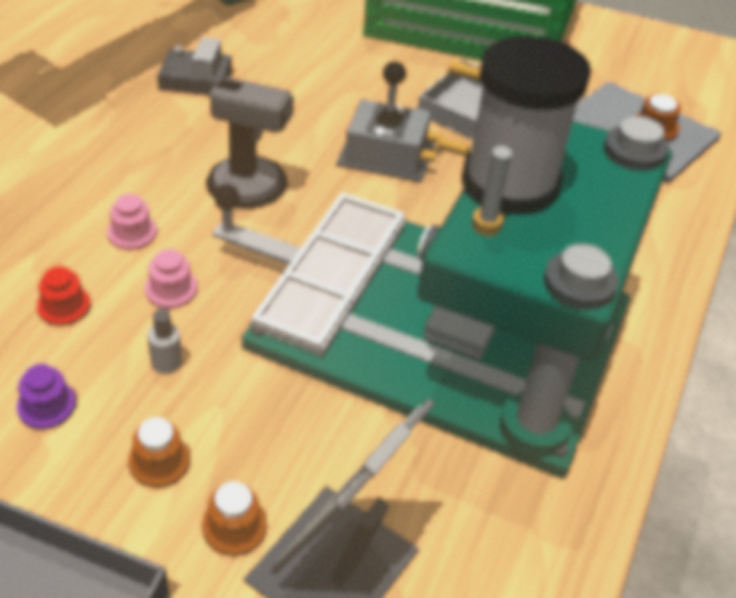

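```bash
cat > m.py <<'E'
from h import *
ims={}
pts=[];cols=[]
for n in("top","scene"):
    im,d,c=cam(n); P=cloud(d,c); ok=(d>0); ims[n]=(im,d,c,P)
T=ims['top'][3]; S=ims['scene'][3]
def sel(P,lo,hi):
    P=P.reshape(-1,3); return P[np.all((P>lo)&(P<hi),1)]
def rect(q,name):
    r=cv2.minAreaRect((q[:,:2]*1000).astype(np.float32)); print(name,len(q),'c',np.round(r[0],1),'size',np.round(r[1],1),'ang',round(r[2],2))
def circ(q,name):
    c,r=cv2.minEnclosingCircle((q[:,:2]*1000).astype(np.float32)); print(name,len(q),'c',np.round(c,1),'r',round(r,1),'median',np.round(np.median(q,0),4))
E
python3 - <<'E'
from m import *
for n,P in(('top',T),('scene',S)):
    print('==',n)
    rect(sel(P,[.38,.2,.143],[.52,.32,.16]),'head')
    circ(sel(P,[.33,.15,.012],[.5,.32,.03]),'foot')
    circ(sel(P,[.33,.15,.004],[.5,.32,.011]),'pad')
    rect(sel(P,[.5,-.02,.042],[.7,.3,.052]),'fence')
    rect(sel(P,[.5,-.02,.034],[.7,.3,.052]),'nest')
    circ(sel(P,[.42,.1,.095],[.5,.2,.12]),'knob')
    circ(sel(P,[.5,.3,.12],[.62,.46,.17]),'tog')
    rect(sel(P,[.5,.3,.05],[.62,.46,.068]),'cons')
    circ(sel(P,[.62,-.23,.048],[.71,-.15,.07]),'cap1')
    circ(sel(P,[.52,-.21,.048],[.61,-.13,.07]),'cap2')
    circ(sel(P,[.45,-.1,.07],[.55,0,.09]),'gauge')
    rect(sel(P,[.3,-.5,.04],[.7,-.25,.06]),'crate')
    q=sel(P,[.7,-.3,.05],[.95,-.08,.3]); print('card z',q[:,2].max())
    m=q.mean(0); 
    for _ in range(5):
        u,s,v=np.linalg.svd(q-m,full_matrices=False); nn=v[2]; dd=(q-m)@nn
        q=q[abs(dd)<max(.004,np.median(abs(dd))*2)]; m=q.mean(0)
    nn*=-np.sign(nn[0]); print('card normal',nn.round(3),m.round(3),len(q),'elev',np.degrees(np.arcsin(nn[2])))
E
```

```text
== top
head 783 c [436.6 264. ] size [100.9  46.1] ang 6.74
foot 373 c [427.2 259.4] r 43.7 median [0.4279 0.2438 0.0179]
pad 237 c [414.8 226.9] r 90.3 median [0.4021 0.2367 0.0061]
fence 586 c [588.6 138.8] size [136.5 239.9] ang 0.68
nest 2827 c [579.7 138.8] size [159.2 240. ] ang 0.48
knob 105 c [473.8 136.9] r 15.0 median [0.4733 0.1363 0.1018]
tog 133 c [567.1 406.3] r 15.5 median [0.5662 0.4036 0.1458]
cons 888 c [569.3 407.8] size [101.6  80.1] ang 10.73
cap1 110 c [ 672.  -193.4] r 16.9 median [ 0.672  -0.1932  0.0528]
cap2 111 c [ 567.8 -166. ] r 16.6 median [ 0.5674 -0.1656  0.0529]
gauge 47 c [503.1 -52. ] r 9.7 median [ 0.5025 -0.0514  0.0798]
crate 810 c [ 522.6 -369.1] size [280.  152.4] ang 5.61
card z 0.23113865510000034
card normal [-0.924  0.171  0.341] [ 0.781 -0.186  0.146] 2458 elev 19.92723042342597
== scene
head 356 c [439.4 262.3] size [98.  49.2] ang 6.66
foot 296 c [430.3 261.1] r 46.1 median [0.4423 0.2504 0.0179]
pad 127 c [430.  263.6] r 55.7 median [0.4623 0.2438 0.0059]
fence 510 c [614.8 138. ] size [ 85.3 242.8] ang 0.84
nest 2363 c [580.4 137.9] size [160.1 245.3] ang 0.63
knob 67 c [477.1 133.2] r 14.6 median [0.4786 0.1312 0.1006]
tog 93 c [570.8 405.4] r 16.2 median [0.5731 0.3985 0.1401]
cons 499 c [569.6 407.5] size [100.3  85.6] ang 7.37
cap1 176 c [ 672.6 -194. ] r 17.3 median [ 0.6727 -0.1949  0.0518]
cap2 151 c [ 568.8 -167.1] r 16.9 median [ 0.5687 -0.1679  0.0516]
gauge 54 c [503.9 -53.7] r 10.5 median [ 0.5052 -0.0556  0.0779]
crate 1346 c [ 522.2 -369.6] size [283.1 151.9] ang 5.77
card z 0.22965338857240936
card normal [-0.969  0.237  0.066] [ 0.807 -0.201  0.185] 452 elev 3.7828615308224784
```

```bash
python3 - <<'E'
from h import *
im=cv2.imread('pics/top0.png')
cv2.imwrite("pics/card.png",cv2.resize(im[60:150,270:360],None,fx=6,fy=6,interpolation=cv2.INTER_CUBIC))
cv2.imwrite("pics/scn.png",cv2.resize(im[220:290,130:200],None,fx=7,fy=7,interpolation=cv2.INTER_CUBIC))
E
```

```text
(no output)
```

View pics/card.png

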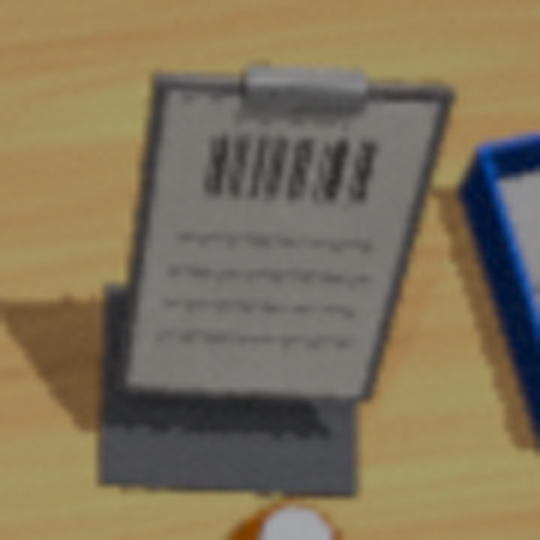

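View pics/scn.png

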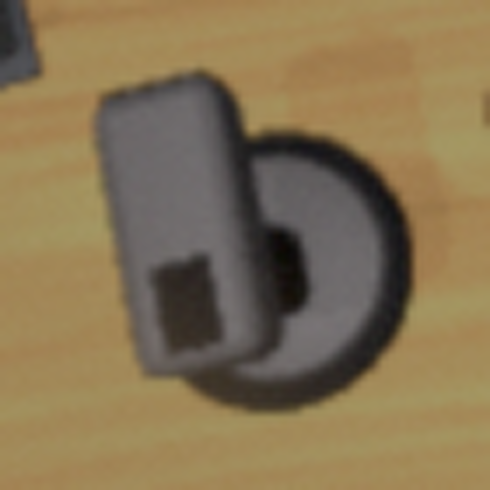

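```bash
python3 - <<'E'
from h import *
goal([.429,.263,.205],1.688)
im,d,c=cam('top'); P=cloud(d,c)
print([P[v,u].round(4) for u,v in((318,88),(318,89),(319,89),(317,88))])
# barcode ends
for u,v in((304.5,87.5),(332,88.5)): print(P[round(v),round(u)].round(4))
E
```

```text
rot deg [ -0.     0.03 -20.11] units [-0.      0.0002 -0.1117]
shift cur-tool units [-5.785 14.256  1.047]  goal-tool units [-10.334  11.397   1.043]
[array([ 0.7944, -0.1904,  0.1802]), array([ 0.7931, -0.1907,  0.1775]), array([ 0.7908, -0.1923,  0.1812]), array([ 0.7937, -0.1874,  0.1822])]
[ 0.8003 -0.1552  0.1782]
[ 0.7869 -0.2245  0.1855]
```

```bash
python3 -m inch '[[0,0,0,0,0,-0.0372,-1],[0,0,0,0,0,-0.0372,-1],[0,0,0,0,0,-0.0373,-1],[-0.861,0.95,0.087,0,0,0,-1],[-0.861,0.95,0.087,0,0,0,-1],[-0.861,0.95,0.087,0,0,0,-1],[-0.861,0.95,0.087,0,0,0,-1],[-0.861,0.95,0.087,0,0,0,-1]]'; python3 -m inch '[[-0.861,0.95,0.087,0,0,0,-1],[-0.861,0.95,0.087,0,0,0,-1],[-0.861,0.95,0.087,0,0,0,-1],[-0.861,0.95,0.087,0,0,0,-1],[-0.861,0.95,0.087,0,0,0,-1],[-0.861,0.95,0.087,0,0,0,-1],[-0.861,0.95,0.087,0,0,0,-1],[0,0,0,0,0,0,-1]]'; python3 - <<'E'
from h import *
st(); goal([.429,.263,.112],1.688)
im,d,c=cam('wrist'); cv2.imwrite('pics/w1.png',im)
im,d,c=cam('scene'); cv2.imwrite('pics/s1.png',im)
E
```

```text
clock: 1.2
eef_pos: [0.2472, 0.3926, 0.2204]
tool_rot: [0.664, 0.747, 0.0, -0.0]
ft_force: [0.1, 0.3, -0.3]
grip_width: 0.0854
clock: 2.0
eef_pos: [0.4316, 0.2611, 0.2048]
tool_rot: [0.666, 0.746, 0.0, 0.001]
ft_force: [-0.3, 0.3, -0.1]
grip_width: 0.0854
t 2.00 p [0.4316 0.2611 0.2048] x [-0.112  0.994 -0.001] z [ 0.001 -0.001 -1.   ] F [-0.3  0.3 -0.1] w 0.0854 q [ 0.54  0.26 -0.04  1.27 -0.    0.43]
rot deg [ 0.05  0.05 -0.28] units [ 0.0003  0.0003 -0.0016]
shift cur-tool units [ 0.091 -0.098  3.711]  goal-tool units [ 0.088 -0.095  3.711]
```

View pics/w1.png

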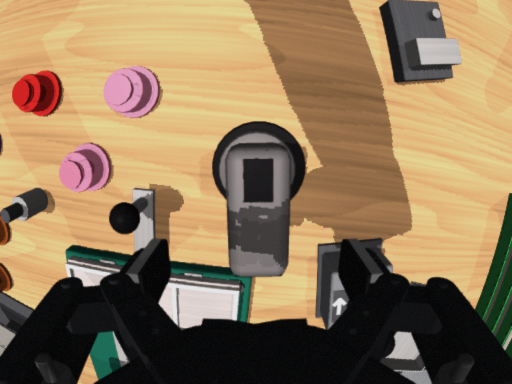

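View pics/s1.png

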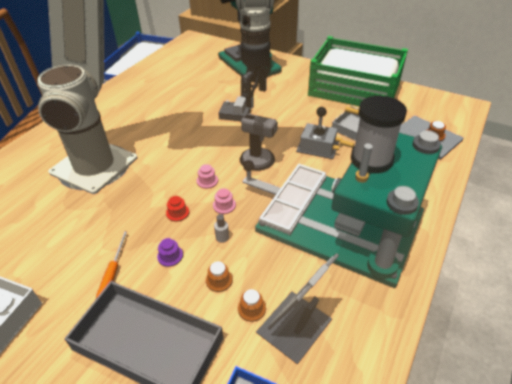

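```bash
python3 -m inch '[[0.09,-0.09,0.71,0,0,0,-1],[0,0,1,0,0,0,-1],[0,0,1,0,0,0,-1],[0,0,0.75,0,0,0,-1],[0,0,0.25,0,0,0,-1],[0,0,0,0,0,0,-1],[0,0,0,0,0,0,1],[0,0,0,0,0,0,1]]'; python3 -m inch '[[0,0,0,0,0,0,1],[0,0,0,0,0,0,1],[0,0,0,0,0,0,1],[0,0,0,0,0,0,1],[0,0,-0.3,0,0,0,1],[0,0,-0.5,0,0,0,1],[0,0,-0.7,0,0,0,1],[0,0,-0.5,0,0,0,1]]'; python3 - <<'E'
from h import *
st()
im,d,c=cam('wrist'); cv2.imwrite('pics/w2.png',im)
E
```

```text
clock: 2.9
eef_pos: [0.4273, 0.2659, 0.1138]
tool_rot: [0.664, 0.747, 0.001, 0.0]
ft_force: [-0.3, 0.0, -0.2]
grip_width: 0.059
clock: 3.7
eef_pos: [0.4263, 0.2652, 0.163]
tool_rot: [0.664, 0.747, -0.0, -0.0]
ft_force: [0.5, 0.0, -4.4]
grip_width: 0.0457
t 3.70 p [0.4263 0.2652 0.163 ] x [-0.117  0.993  0.   ] z [-0.001  0.    -1.   ] F [ 0.5  0.  -4.4] w 0.0457 q [ 0.56  0.29 -0.12  1.17  0.    0.44]
```

View pics/w2.png

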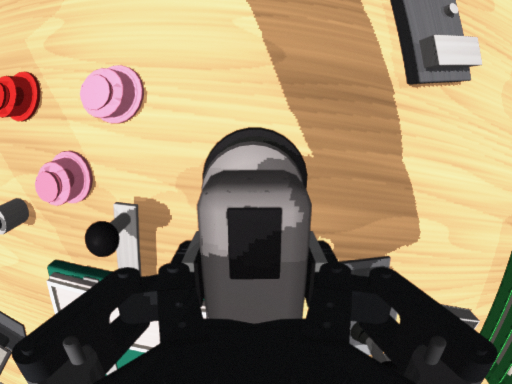

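```bash
python3 -m inch '[[0,0,-0.5,0,0,0,1],[0,0,-0.8,0,0,0,1],[0,0,-0.8,0,0,0,1],[0,0,-0.6,0,0,0.016,1],[0,0,0,0,0,0.02,1],[0,0,0,0,0,0.02,1],[0,0,0,0,0,0.02,1],[0,0,0,0,0,0.0195,1]]'; python3 - <<'E'
from h import *
st(); goal([.6457,-.1626,.23],1.388)
E
```

```text
clock: 4.55
eef_pos: [0.426, 0.265, 0.2291]
tool_rot: [0.77, 0.639, -0.001, -0.0]
ft_force: [1.0, -0.2, -3.5]
grip_width: 0.0452
t 4.55 p [0.426  0.265  0.2291] x [ 0.184  0.983 -0.001] z [-0.002 -0.001 -1.   ] F [ 1.  -0.2 -3.5] w 0.0452 q [0.56 0.25 0.01 1.33 0.   0.74]
rot deg [-0.1   0.05 -0.15] units [-0.0005  0.0003 -0.0008]
shift cur-tool units [-15.191  11.791  -0.043]  goal-tool units [-15.222  11.751  -0.036]
```

```bash
python3 -m inch '[[-0.4,0.31,0,0,0,0,1],[-0.8,0.62,0,0,0,0,1],[-0.8,0.62,0,0,0,0,1],[-0.8,0.62,0,0,0,0,1],[-0.8,0.62,0,0,0,0,1],[-0.8,0.62,0,0,0,0,1],[-0.8,0.62,0,0,0,0,1],[-0.8,0.62,0,0,0,0,1]]'; python3 -m inch '[[-0.8,0.62,0,0,0,0,1],[-0.8,0.62,0,0,0,0,1],[-0.8,0.62,0,0,0,0,1],[-0.8,0.62,0,0,0,0,1],[-0.8,0.62,0,0,0,0,1],[-0.8,0.62,0,0,0,0,1],[-0.8,0.62,0,0,0,0,1],[-0.8,0.62,0,0,0,0,1]]';  python3 -m inch '[[-0.8,0.62,0,0,0,0,1],[-0.8,0.62,0,0,0,0,1],[-0.8,0.62,0,0,0,0,1],[-0.4,0.32,0,0,0,0,1],[0,0,0,0,0,0,1],[0,0,0,0,0,0,1],[0,0,0,0,0,0,1],[0,0,0,0,0,0,1]]'; python3 - <<'E'
from m import *
st(); goal([.6457,-.1626,.174],1.388)
cv2.imwrite('pics/s3.png',ims['scene'][0]);cv2.imwrite('pics/t3.png',ims['top'][0])
for n,P in(('top',T),('scene',S)):
    q=sel(P,[.5,-.25,.23],[.77,-.1,.272]); rect(q,n+' head')
    circ(sel(P,[.62,-.23,.045],[.71,-.15,.07]),'cap1')
    circ(sel(P,[.52,-.21,.045],[.61,-.13,.07]),'cap2')
E
```

```text
clock: 5.35
eef_pos: [0.5138, 0.0946, 0.2294]
tool_rot: [0.768, 0.64, -0.001, -0.0]
ft_force: [-0.5, 0.1, -3.6]
grip_width: 0.0461
clock: 6.15
eef_pos: [0.6063, -0.0853, 0.2291]
tool_rot: [0.768, 0.64, -0.001, -0.001]
ft_force: [-0.2, 0.5, -3.2]
grip_width: 0.0452
clock: 6.95
eef_pos: [0.647, -0.1613, 0.2302]
tool_rot: [0.768, 0.64, -0.0, -0.0]
ft_force: [-0.4, 1.0, -3.4]
grip_width: 0.0456
t 7.05 p [ 0.6472 -0.1613  0.2303] x [0.181 0.984 0.   ] z [ 0. -0. -1.] F [ 0.5  0.2 -2.9] w 0.0452 q [-0.24  0.59  0.54  1.51  0.   -0.06]
rot deg [ 0.02 -0.    0.07] units [ 0.0001 -0.      0.0004]
shift cur-tool units [-0.061 -0.05   2.253]  goal-tool units [-0.061 -0.049  2.253]
top head 239 c [ 630.7 -140.9] size [38.  45.6] ang 83.47
cap1 0 c [0. 0.] r 0.0 median [nan nan nan]
cap2 62 c [ 568.  -162.9] r 15.1 median [ 0.5694 -0.1596  0.0526]
scene head 1161 c [ 670.8 -168.9] size [72.8 78. ] ang 73.71
cap1 180 c [ 671.7 -194.7] r 17.4 median [ 0.6724 -0.1954  0.0519]
cap2 156 c [ 568.  -166.5] r 17.8 median [ 0.5691 -0.1677  0.0519]
  return _methods._mean(a, axis=axis, dtype=dtype,
  ret = um.true_divide(
```

View pics/s3.png

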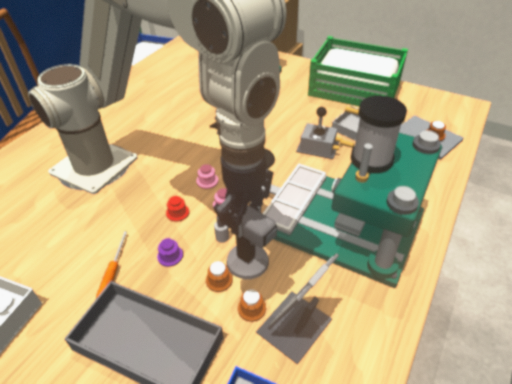

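View pics/t3.png

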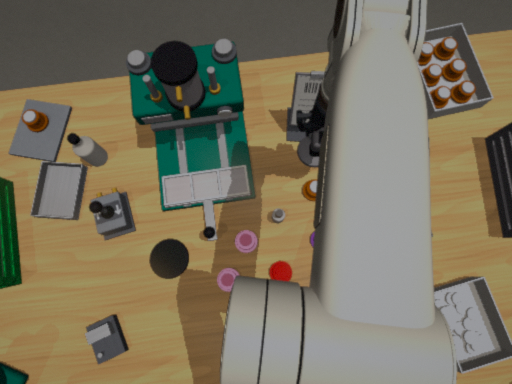

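```bash
python3 -m inch '[[-0.06,-0.05,0.4,0,0,0,1],[0,0,0.5,0,0,0,1],[0,0,0.5,0,0,0,1],[0,0,0.45,0,0,0,1],[0,0,0.25,0,0,0,1],[0,0,0.1,0,0,0,1],[0,0,0.05,0,0,0,1],[0,0,0,0,0,0,1]]'; python3 - <<'E'
from m import *
st()
im=ims['scene'][0]; cv2.imwrite('pics/s4.png',cv2.resize(im[170:330,170:370],None,fx=3.5,fy=3.5,interpolation=cv2.INTER_CUBIC))
q=sel(S,[.5,-.25,.195],[.77,-.1,.218]); rect(q,' head top'); 
q=sel(T,[.36,.2,.003],[.5,.33,.012]); circ(q,'pad'); 
E
```

```text
clock: 7.85
eef_pos: [0.6461, -0.1634, 0.174]
tool_rot: [0.769, 0.64, 0.0, 0.0]
ft_force: [0.3, 0.0, -3.9]
grip_width: 0.046
t 7.95 p [ 0.6462 -0.1635  0.1744] x [ 0.182  0.983 -0.   ] z [ 0.001 -0.    -1.   ] F [-0.2  0.4 -1.9] w 0.0454 q [-0.25  0.6   0.41  1.38 -0.   -0.06]
 head top 828 c [ 669.6 -165.5] size [79.6 65.4] ang 7.97
pad 1177 c [437.3 262.9] r 83.5 median [0.4278 0.2653 0.006 ]
```

View pics/s4.png

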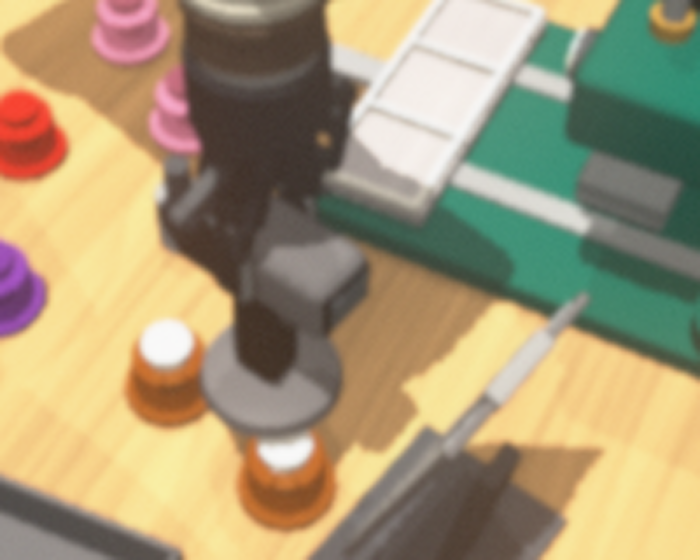

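```bash
for i in 1 2; do python3 -m inch '[[0,0,0,0,0,0,1],[0,0,0,0,0,0,1],[0,0,0,0,0,0,1],[0,0,0,0,0,0,1],[0,0,0,0,0,0,1],[0,0,0,0,0,0,1],[0,0,0,0,0,0,1],[0,0,0,0,0,0,1]]'; done; python3 - <<'E'
from m import *
st()
u=np.array([.983,-.182,0]);w=np.array([.182,.983,0])
B=np.array([.7935,-.19,.182])
q=sel(S,[.62,-.25,.172],[.76,-.1,.218]); s=(q-B)@u; y=(q-B)@w
for a in np.arange(-.2,-.02,.01):
    k=(s>a)&(s<a+.01)
    if k.sum()>3: print(round(a,2),k.sum(),'y',y[k].min().round(3),y[k].max().round(3),'z',q[k,2].min().round(3),q[k,2].max().round(3))
E
```

```text
clock: 8.75
eef_pos: [0.6458, -0.1634, 0.1737]
tool_rot: [0.769, 0.64, -0.0, 0.0]
ft_force: [-0.3, 0.4, -3.9]
grip_width: 0.0453
clock: 9.55
eef_pos: [0.6458, -0.1634, 0.1737]
tool_rot: [0.769, 0.64, -0.0, 0.0]
ft_force: [-0.2, -0.5, -3.5]
grip_width: 0.0457
t 9.65 p [ 0.6458 -0.1634  0.1737] x [ 0.182  0.983 -0.   ] z [-0. -0. -1.] F [-0.7 -0.  -2.9] w 0.0454 q [-0.25  0.61  0.41  1.38 -0.   -0.06]
-0.16 50 y -0.038 0.026 z 0.183 0.218
-0.15 143 y -0.038 0.043 z 0.177 0.218
-0.14 172 y -0.035 0.031 z 0.174 0.217
-0.13 135 y -0.024 0.02 z 0.172 0.215
-0.12 137 y -0.026 0.02 z 0.176 0.214
-0.11 137 y -0.025 0.02 z 0.175 0.215
-0.1 188 y -0.023 0.02 z 0.173 0.215
-0.09 94 y -0.02 0.014 z 0.178 0.207
```

```bash
python3 -m inch '[[0,0,-0.4,0,0,0,1],[0,0,-0.7,0,0,0,1],[0,0,-0.7,0,0,0,1],[0,0,-0.5,0,0,0,1],[0.4,-0.3,0,0,0,0,1],[0.8,-0.62,0,0,0,0,1],[0.8,-0.62,0,0,0,0,1],[0.8,-0.62,0,0,0,0,1]]'; python3 - <<'E'
from m import *
st(); im,d,c,P=ims['top']
g=cv2.cvtColor(im,cv2.COLOR_BGR2GRAY); m=(g<60).astype(np.uint8); m[:, :140]=0;m[:,200:]=0;m[:230]=0;m[290:]=0
n,l,s,ce=cv2.connectedComponentsWithStats(m); i=1+s[1:,4].argmax(); print(s[i],ce[i],at_z(c,*ce[i],.006).round(4))
goal([.427,.2645,.231],1.688)
E
```

```text
clock: 10.45
eef_pos: [0.6052, -0.0841, 0.2322]
tool_rot: [0.769, 0.639, 0.0, 0.0]
ft_force: [1.0, 0.4, -3.4]
grip_width: 0.0459
t 10.55 p [ 0.6043 -0.0819  0.2327] x [0.179 0.984 0.001] z [ 0.     0.001 -1.   ] F [ 1.  -0.8 -3.3] w 0.0452 q [-0.14  0.46  0.33  1.44  0.    0.04]
[ 150  239   39   39 1174] [169.18483816 258.26746167] [0.4262 0.2633 0.006 ]
rot deg [ 1.000e-02 -7.000e-02 -1.701e+01] units [ 0.0001 -0.0004 -0.0945]
shift cur-tool units [12.366 -9.454  0.084]  goal-tool units [14.59  -5.424  0.067]
```

```bash
python3 -m inch '[[0.82,-0.63,0,0,0,0,1],[0.82,-0.63,0,0,0,0,1],[0.82,-0.63,0,0,0,0,1],[0.82,-0.63,0,0,0,0,1],[0.82,-0.63,0,0,0,0,1],[0.82,-0.63,0,0,0,0,1],[0.82,-0.63,0,0,0,0,1],[0.82,-0.63,0,0,0,0,1]]'; python3 -m inch '[[0.82,-0.63,0,0,0,0,1],[0.82,-0.63,0,0,0,0,1],[0.82,-0.63,0,0,0,0,1],[0.82,-0.63,0,0,0,0,1],[0.82,-0.63,0,0,0,0,1],[0.82,-0.63,0,0,0,0,1],[0.82,-0.63,0,0,0,0,1],[0,0,0,0,0,-0.02,1]]';python3 -m inch '[[0,0,0,0,0,-0.02,1],[0,0,0,0,0,-0.02,1],[0,0,0,0,0,-0.02,1],[0,0,0,0,0,-0.0145,1],[0,0,0,0,0,0,1],[0,0,0,0,0,0,1],[0,0,0,0,0,0,1],[0,0,0,0,0,0,1]]'; python3 - <<'E'
from m import *
st(); goal([.4255,.264,.115],1.688)
im,d,c=cam('wrist'); cv2.imwrite('pics/w5.png',im)
im=ims['scene'][0]; cv2.imwrite('pics/s5.png',cv2.resize(im[60:220,170:370],None,fx=3.5,fy=3.5,interpolation=cv2.INTER_CUBIC))
E
```

```text
clock: 11.35
eef_pos: [0.5115, 0.1, 0.2322]
tool_rot: [0.769, 0.639, 0.001, 0.001]
ft_force: [-0.4, 0.4, -3.5]
grip_width: 0.0452
clock: 12.15
eef_pos: [0.4285, 0.2631, 0.2323]
tool_rot: [0.747, 0.665, 0.001, -0.0]
ft_force: [-1.0, -1.3, -3.5]
grip_width: 0.0454
clock: 12.95
eef_pos: [0.4292, 0.2606, 0.2313]
tool_rot: [0.666, 0.746, 0.0, 0.0]
ft_force: [1.1, 0.3, -2.9]
grip_width: 0.0455
t 13.05 p [0.4291 0.2606 0.2312] x [-0.113  0.994 -0.   ] z [ 0. -0. -1.] F [-0.1  0.5 -2.8] w 0.0451 q [ 0.55  0.24  0.01  1.34 -0.    0.43]
rot deg [ 0.   0.  -0.2] units [ 0.      0.     -0.0011]
shift cur-tool units [ 0.153 -0.127  4.649]  goal-tool units [ 0.153 -0.126  4.649]
```

View pics/s5.png

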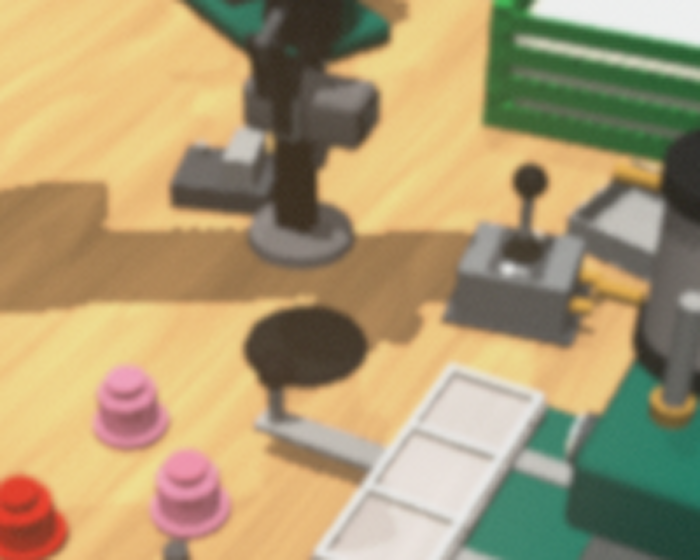

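View pics/w5.png

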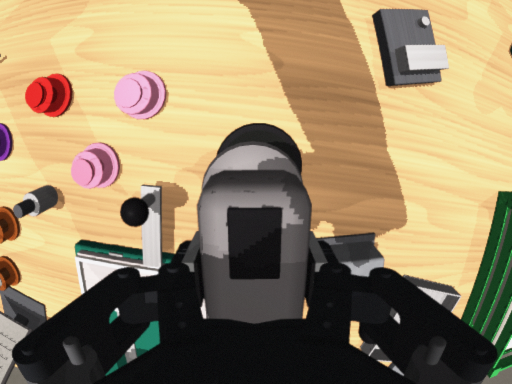

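```bash
python3 -m inch '[[0.15,-0.13,0.6,0,0,0,1],[0,0,0.9,0,0,0,1],[0,0,0.9,0,0,0,1],[0,0,0.9,0,0,0,1],[0,0,0.7,0,0,0,1],[0,0,0.3,0,0,0,1],[0,0,0.15,0,0,0,1],[0,0,0,0,0,0,1]]';python3 -m inch '[[0,0,0.1,0,0,0,1],[0,0,0.06,0,0,0,1],[0,0,0.04,0,0,0,1],[0,0,0,0,0,0,1],[0,0,0,0,0,0,1],[0,0,0,0,0,0,1],[0,0,0,0,0,0,1],[0,0,0,0,0,0,1]]'
```

```text
clock: 13.9
eef_pos: [0.4255, 0.2641, 0.1201]
tool_rot: [0.666, 0.746, 0.0, 0.0]
ft_force: [0.1, 0.8, -3.3]
grip_width: 0.0454
clock: 14.7
eef_pos: [0.4254, 0.264, 0.115]
tool_rot: [0.666, 0.746, 0.0, 0.0]
ft_force: [0.3, 0.4, -2.4]
grip_width: 0.0455
```

```bash
python3 -m inch '[[0,0,0.05,0,0,0,1],[0,0,0.03,0,0,0,1],[0,0,0,0,0,0,1],[0,0,0,0,0,0,1],[0,0,0,0,0,0,1],[0,0,0,0,0,0,1],[0,0,0,0,0,0,1],[0,0,0,0,0,0,1]]'
```

```text
clock: 15.5
eef_pos: [0.4257, 0.264, 0.1137]
tool_rot: [0.666, 0.746, 0.0, 0.0]
ft_force: [-1.0, -1.5, 5.3]
grip_width: 0.0452
```

Touching. Release and lift.

```bash
python3 -m inch '[[0,0,0,0,0,0,-1],[0,0,0,0,0,0,-1],[0,0,0,0,0,0,-1],[0,0,0,0,0,0,-1],[0,0,-0.4,0,0,0,-1],[0,0,-0.8,0,0,0,-1],[0,0,-1,0,0,0,-1],[0,0,-1,0,0,0,-1]]'; python3 - <<'E'
from m import *
st()
for n,P in(('top',T),('scene',S)):
    rect(sel(P,[.38,.2,.143],[.52,.32,.16]),'head '+n)
    circ(sel(P,[.62,-.23,.048],[.71,-.15,.07]),'cap1')
    circ(sel(P,[.52,-.21,.048],[.61,-.13,.07]),'cap2')
    circ(sel(P,[.42,.1,.095],[.5,.2,.12]),'knob')
    rect(sel(P,[.53,-.02,.036],[.70,.3,.052])[:],'nest')
im=ims['top'][0]; cv2.imwrite('pics/t6.png',im)
E
```

```text
clock: 16.3
eef_pos: [0.4253, 0.2639, 0.1943]
tool_rot: [0.666, 0.746, -0.0, 0.0]
ft_force: [0.3, -0.4, 0.2]
grip_width: 0.0852
t 16.40 p [0.4277 0.2654 0.1974] x [-0.114  0.994  0.003] z [ 0.007  0.004 -1.   ] F [ 0.  -0.1  0.1] w 0.0852 q [ 0.56  0.26 -0.06  1.24 -0.    0.44]
head top 462 c [434.9 262.6] size [100.8  45.7] ang 6.08
cap1 111 c [ 671.4 -193.6] r 17.1 median [ 0.6713 -0.193   0.0529]
cap2 112 c [ 567.5 -165.9] r 16.9 median [ 0.567  -0.1657  0.0525]
knob 105 c [474.5 136.3] r 15.1 median [0.4736 0.1362 0.102 ]
nest 2436 c [594.9 138.7] size [128.2 239.6] ang 0.8
head scene 364 c [436.6 260.4] size [100.3  46.6] ang 7.73
cap1 176 c [ 671.9 -194.9] r 17.6 median [ 0.6726 -0.1956  0.0519]
cap2 150 c [ 569.2 -166.6] r 17.4 median [ 0.5692 -0.1674  0.0519]
knob 63 c [476.4 133.9] r 13.9 median [0.4781 0.1313 0.1011]
nest 1878 c [595.4 137.9] size [130.6 246.7] ang 0.63
```

View pics/t6.png

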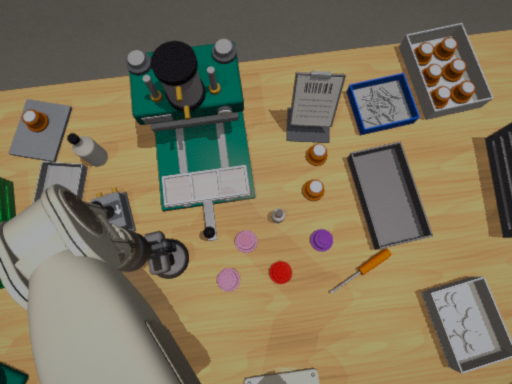

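```bash
python3 - <<'E'
from m import *
for n,P in(('top',T),('scene',S)):
    q=sel(P,[.552,-.02,.034],[.70,.3,.052])
    rect(q,n)
    rect(sel(P,[.552,-.02,.042],[.70,.3,.052]),n+' f')
    rect(sel(P,[.54,-.02,.018],[.85,.32,.03]),n+' base')
im=ims['top'][0]; cv2.imwrite('pics/t7.png',cv2.resize(im[155:245,150:260],None,fx=6,fy=6,interpolation=cv2.INTER_CUBIC))
E
```

```text
top 2658 c [605.9 139. ] size [108.  239.9] ang 0.76
top f 599 c [612.5 139.1] size [ 88.  239.9] ang 0.78
top base 4628 c [689. 140.] size [284. 270.] ang 0.92
scene 2210 c [606.3 137.7] size [108.5 244.5] ang 0.46
scene f 511 c [615.  137.9] size [ 85.4 243.3] ang 0.91
scene base 3760 c [704.  138.4] size [291.5 273.6] ang 0.46
```

View pics/t7.png

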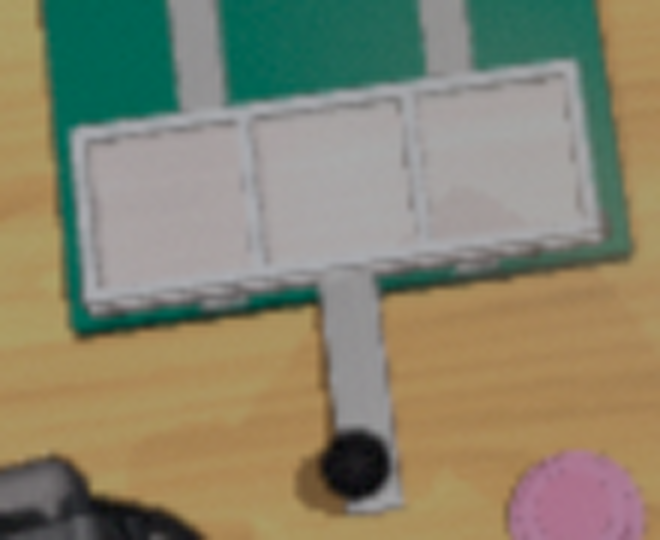

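```bash
python3 - <<'E'
from h import *
st(); goal([.568,-.1665,.17],1.571)
E
```

```text
t 16.50 p [0.4258 0.2643 0.1939] x [-0.114  0.994  0.001] z [ 0.002  0.001 -1.   ] F [ 0.5 -0.1 -1.1] w 0.0853 q [ 0.56  0.26 -0.07  1.24  0.    0.44]
rot deg [ 0.11 -0.06  6.52] units [ 0.0006 -0.0003  0.0362]
shift cur-tool units [-17.767   3.688   0.948]  goal-tool units [-17.233   5.683   0.957]
```

```bash
python3 -m inch '[[0,0,-0.2,0,0,0.036,-1],[-1,0.33,0,0,0,0,-1],[-1,0.33,0,0,0,0,-1],[-1,0.33,0,0,0,0,-1],[-1,0.33,0,0,0,0,-1],[-1,0.33,0,0,0,0,-1],[-1,0.33,0,0,0,0,-1],[-1,0.33,0,0,0,0,-1]]'; python3 -m inch '[[-1,0.33,0.1,0,0,0,-1],[-1,0.33,0.1,0,0,0,-1],[-1,0.33,0.1,0,0,0,-1],[-1,0.33,0.1,0,0,0,-1],[-1,0.33,0.1,0,0,0,-1],[-1,0.33,0.1,0,0,0,-1],[-1,0.33,0.2,0,0,0,-1],[-1,0.33,0.3,0,0,0,-1]]'; python3 -m inch '[[-1,0.33,0,0,0,0,-1],[-0.25,0.08,0,0,0,0,-1],[0,0,0.5,0,0,0,-1],[0,0,0.5,0,0,0,-1],[0,0,0,0,0,0,-1],[0,0,0,0,0,0,-1],[0,0,0,0,0,0,-1],[0,0,0,0,0,0,-1]]'
python3 - <<'E'
from h import *
st()
im,d,c=cam('wrist'); cv2.imwrite('pics/w8.png',im)
P=cloud(d,c,True)
hsv=cv2.cvtColor(im,cv2.COLOR_BGR2HSV)
w=(hsv[...,1]<60)&(hsv[...,2]>150)&(P[...,2]>.045)&(P[...,2]<.065)
q=P[w]; 
for lo,hi in(((.52,-.21),(.62,-.13)),((.63,-.24),(.72,-.15))):
    k=np.all((q[:,:2]>lo)&(q[:,:2]<hi),1); k=q[k]
    if len(k): print(len(k),cv2.minEnclosingCircle((k[:,:2]*1000).astype(np.float32)),np.median(k,0).round(4))
goal([.568,-.1665,.013],1.571)
E
```

```text
clock: 17.3
eef_pos: [0.4826, 0.0878, 0.1967]
tool_rot: [0.707, 0.707, -0.001, -0.001]
ft_force: [0.9, -0.8, -0.4]
grip_width: 0.0851
clock: 18.1
eef_pos: [0.5491, -0.1119, 0.1693]
tool_rot: [0.707, 0.707, -0.0, -0.001]
ft_force: [0.5, 0.2, 0.6]
grip_width: 0.0851
clock: 18.9
eef_pos: [0.5601, -0.1418, 0.1461]
tool_rot: [0.707, 0.708, 0.0, 0.001]
ft_force: [-0.7, 0.3, -0.6]
grip_width: 0.0849
t 18.90 p [ 0.5601 -0.1418  0.1461] x [-0.002  1.    -0.   ] z [ 0.001 -0.    -1.   ] F [-0.7  0.3 -0.6] w 0.0849 q [-0.25  0.44  0.07  1.19  0.   -0.25]
1141 ((566.5438842773438, -166.8252410888672), 16.496877670288086) [ 0.566  -0.1668  0.0522]
681 ((670.9230346679688, -193.79884338378906), 17.080604553222656) [ 0.6701 -0.1939  0.0523]
rot deg [0.07 0.02 0.07] units [0.0004 0.0001 0.0004]
shift cur-tool units [-0.982  0.307  5.326]  goal-tool units [-0.983  0.314  5.325]
```

View pics/w8.png

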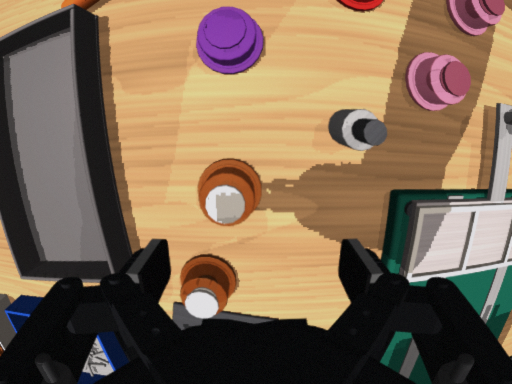

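```bash
python3 -m inch '[[-1,0.28,0,0,0,0,-1],[0,0,1,0,0,0,-1],[0,0,1,0,0,0,-1],[0,0,1,0,0,0,-1],[0,0,1,0,0,0,-1],[0,0,0.8,0,0,0,-1],[0,0,0.35,0,0,0,-1],[0,0,0.13,0,0,0,-1]]'; python3 -m inch '[[0,0,0,0,0,0,-1],[0,0,0,0,0,0,0.5],[0,0,0,0,0,0,1],[0,0,0,0,0,0,1],[0,0,0,0,0,0,1],[0,0,0,0,0,0,1],[0,0,0,0,0,0,1],[0,0,0,0,0,0,1]]'; python3 - <<'E'
from h import *
st()
im,d,c=cam('wrist'); cv2.imwrite('pics/w9.png',im)
E
```

```text
clock: 19.75
eef_pos: [0.5663, -0.167, 0.0128]
tool_rot: [0.707, 0.707, -0.0, -0.001]
ft_force: [-0.3, -0.7, 0.3]
grip_width: 0.0853
clock: 20.55
eef_pos: [0.568, -0.1675, 0.015]
tool_rot: [0.707, 0.707, 0.001, 0.001]
ft_force: [-0.2, 0.3, 5.7]
grip_width: 0.0484
t 20.55 p [ 0.568  -0.1675  0.015 ] x [-0.001  1.    -0.001] z [ 0.003 -0.001 -1.   ] F [-0.2  0.3  5.7] w 0.0484 q [-0.29  0.59 -0.06  0.92  0.   -0.29]
```

View pics/w9.png

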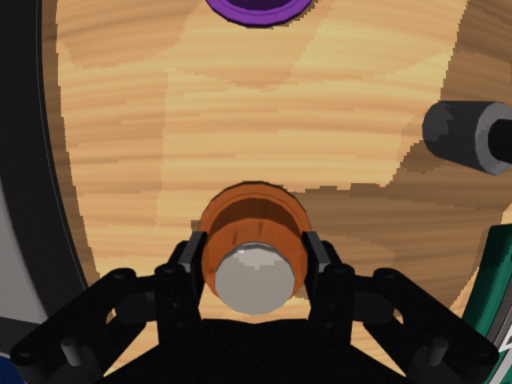

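```bash
python3 -m inch '[[0,0,-0.3,0,0,0,1],[0,0,-0.6,0,0,0,1],[0,0,-0.9,0,0,0,1],[0,0,-1,0,0,0,1],[0,0,-1,0,0,0,1],[0,0,-1,0,0,0,1],[0,0,-0.7,0,0,0,1],[0,0,0,0,0,0,1]]'; python3 - <<'E'
from h import *
st(); goal([.6122,.2167,.151],1.5845)
im,d,c=cam('wrist'); cv2.imwrite('pics/w10.png',im)
P=cloud(d,c,True)
p,r,o=pose()
hsv=cv2.cvtColor(im,cv2.COLOR_BGR2HSV)
w=(hsv[...,1]<60)&(hsv[...,2]>120)&(P[...,2]>p[2]+.02)&(P[...,2]<p[2]+.05)
k=P[w]; k=k[np.hypot(*(k[:,:2]-p[:2]).T)<.035]
print(len(k),cv2.minEnclosingCircle((k[:,:2]*1000).astype(np.float32)),np.median(k,0).round(4))
E
```

```text
clock: 21.4
eef_pos: [0.5683, -0.1676, 0.154]
tool_rot: [0.707, 0.707, 0.001, 0.002]
ft_force: [0.0, -0.3, -1.7]
grip_width: 0.0484
t 21.40 p [ 0.5683 -0.1676  0.154 ] x [-0.001  1.    -0.002] z [ 0.005 -0.002 -1.   ] F [ 0.  -0.3 -1.7] w 0.0484 q [-0.29  0.46  0.12  1.22 -0.   -0.29]
rot deg [ 0.29  0.09 -0.74] units [ 0.0016  0.0005 -0.0041]
shift cur-tool units [15.371  1.768  0.103]  goal-tool units [15.347  1.965  0.118]
4226 ((570.5223999023438, -170.4409637451172), 20.780080795288086) [ 0.5657 -0.1679  0.1911]
```

```bash
python3 -m inch '[[0.5,0.06,-0.1,0,0,-0.004,1],[1,0.13,-0.1,0,0,0,1],[1,0.13,0,0,0,0,1],[1,0.13,0,0,0,0,1],[1,0.13,0,0,0,0,1],[1,0.13,0,0,0,0,1],[1,0.13,0,0,0,0,1],[1,0.13,0,0,0,0,1]]'; python3 -m inch '[[1,0.13,0,0,0,0,1],[1,0.13,0,0,0,0,1],[1,0.13,0,0,0,0,1],[1,0.13,0,0,0,0,1],[1,0.13,0,0,0,0,1],[1,0.13,0,0,0,0,1],[1,0.13,0,0,0,0,1],[0.87,0.11,0,0,0,0,1]]'; python3 -m inch '[[0,0,0,0,0,0,1],[0,0,0,0,0,0,1],[0,0,0,0,0,0,1],[0,0,0,0,0,0,1],[0,0,0,0,0,0,1],[0,0,0,0,0,0,1],[0,0,0,0,0,0,1],[0,0,0,0,0,0,1]]'; python3 - <<'E'
from m import *
st(); goal([.613,.2167,.151],1.5845)
im,d,c=cam('wrist'); cv2.imwrite('pics/w11.png',im)
im=ims['top'][0]; cv2.imwrite('pics/t11.png',im)
E
```

```text
clock: 22.25
eef_pos: [0.5873, 0.0226, 0.154]
tool_rot: [0.702, 0.712, -0.001, -0.001]
ft_force: [0.3, 0.0, -1.9]
grip_width: 0.048
clock: 23.05
eef_pos: [0.6099, 0.2197, 0.1537]
tool_rot: [0.702, 0.712, -0.002, -0.001]
ft_force: [1.1, 0.4, -1.7]
grip_width: 0.0483
clock: 23.85
eef_pos: [0.6115, 0.2175, 0.1561]
tool_rot: [0.702, 0.712, 0.0, 0.0]
ft_force: [0.4, 0.1, -1.9]
grip_width: 0.0484
t 23.95 p [0.6115 0.2176 0.1561] x [-0.013  1.     0.   ] z [ 0.  0. -1.] F [ 0.7  0.2 -1.6] w 0.0483 q [0.34 0.58 0.32 1.31 0.   0.33]
rot deg [ 0.01 -0.   -0.02] units [ 0.     -0.     -0.0001]
shift cur-tool units [-0.039  0.058  0.202]  goal-tool units [-0.039  0.058  0.202]
```

View pics/w11.png

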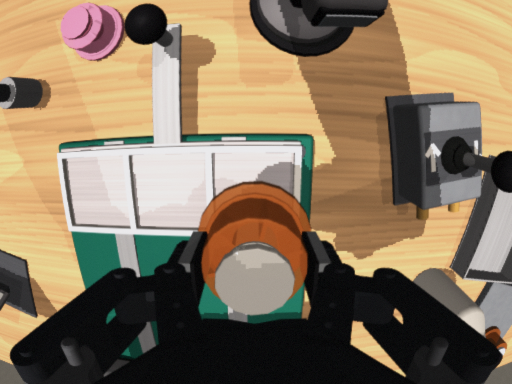

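View pics/t11.png

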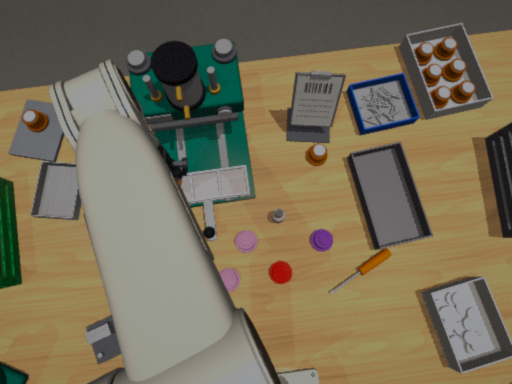

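```bash
python3 -m inch '[[-0.04,0.06,0.4,0,0,0,1],[0,0,0.7,0,0,0,1],[0,0,0.8,0,0,0,1],[0,0,0.8,0,0,0,1],[0,0,0.6,0,0,0,1],[0,0,0.3,0,0,0,1],[0,0,0.2,0,0,0,1],[0,0,0,0,0,0,1]]'; python3 -m inch '[[0,0,0.1,0,0,0,1],[0,0,0.05,0,0,0,1],[0,0,0.05,0,0,0,1],[0,0,0,0,0,0,1],[0,0,0,0,0,0,1],[0,0,0,0,0,0,1],[0,0,0,0,0,0,1],[0,0,0,0,0,0,1]]'
```

```text
clock: 24.8
eef_pos: [0.6128, 0.2166, 0.0603]
tool_rot: [0.702, 0.712, -0.0, -0.0]
ft_force: [0.0, -0.0, -0.5]
grip_width: 0.0483
clock: 25.6
eef_pos: [0.613, 0.2167, 0.056]
tool_rot: [0.702, 0.712, 0.0, 0.0]
ft_force: [-0.1, -0.2, -3.1]
grip_width: 0.0481
```

```bash
python3 -m inch '[[0,0,0.03,0,0,0,1],[0,0,0.03,0,0,0,1],[0,0,0.03,0,0,0,1],[0,0,0,0,0,0,1],[0,0,0,0,0,0,1],[0,0,0,0,0,0,1],[0,0,0,0,0,0,1],[0,0,0,0,0,0,1]]'; python3 - <<'E'
from m import *
st(); goal([.613,.2167,.151],1.5845)
im,d,c=cam('wrist'); cv2.imwrite('pics/w12.png',im)
E
```

```text
clock: 26.4
eef_pos: [0.613, 0.2167, 0.0537]
tool_rot: [0.702, 0.712, 0.0, 0.0]
ft_force: [-0.8, -1.1, -1.4]
grip_width: 0.0484
t 26.50 p [0.613  0.2167 0.0538] x [-0.013  1.     0.   ] z [ 0.  0. -1.] F [-0.   0.2 -1.2] w 0.0485 q [ 0.34  0.65  0.17  1.09 -0.    0.33]
rot deg [ 0.   -0.   -0.01] units [ 0.     -0.     -0.0001]
shift cur-tool units [-2.00e-03 -1.00e-03 -3.89e+00]  goal-tool units [-2.00e-03 -1.00e-03 -3.89e+00]
```

View pics/w12.png

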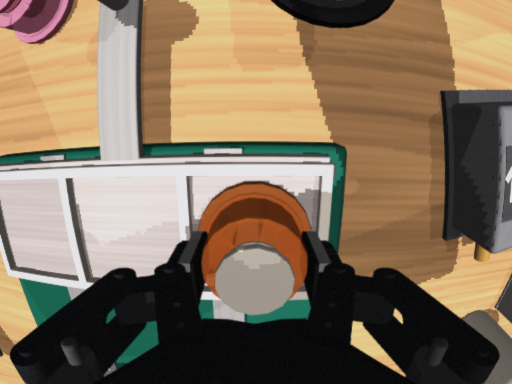

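```bash
python3 -m inch '[[0,0,0.03,0,0,0,1],[0,0,0.02,0,0,0,1],[0,0,0,0,0,0,1],[0,0,0,0,0,0,1],[0,0,0,0,0,0,1],[0,0,0,0,0,0,0.4],[0,0,0,0,0,0,-0.3],[0,0,0,0,0,0,-1]]';python3 -m inch '[[0,0,0,0,0,0,-1],[0,0,0,0,0,0,-1],[0,0,-0.3,0,0,0,-1],[0,0,-0.7,0,0,0,-1],[0,0,-1,0,0,0,-1],[0,0,-1,0,0,0,-1],[0,0,-1,0,0,0,-1],[0,0,-0.3,0,0,0,-1]]'; python3 - <<'E'
from m import *
st(); goal([.6715,-.194,.15],1.571)
im,d,c=cam('wrist'); cv2.imwrite('pics/w13.png',im)
P=cloud(d,c,True)
for n,P in (('w',P),('t',T),('s',S)):
    circ(sel(P,[.56,.16,.085],[.66,.27,.1]),'cap '+n)
    q=sel(P,[.54,-.02,.042],[.70,.3,.048]); rect(q,'fence')
circ(sel(T,[.62,-.23,.048],[.71,-.15,.07]),'cap1')
circ(sel(S,[.62,-.23,.048],[.71,-.15,.07]),'cap1')
E
```

```text
clock: 27.35
eef_pos: [0.6131, 0.2167, 0.052]
tool_rot: [0.702, 0.712, 0.0, -0.0]
ft_force: [-1.0, 0.8, -0.7]
grip_width: 0.0682
clock: 28.15
eef_pos: [0.6149, 0.2174, 0.1641]
tool_rot: [0.702, 0.712, 0.003, 0.001]
ft_force: [0.5, 0.8, 0.7]
grip_width: 0.0853
t 28.25 p [0.614  0.2171 0.1618] x [-0.013  1.     0.001] z [ 0.004  0.001 -1.   ] F [ 0.6 -0.6 -0. ] w 0.0852 q [0.34 0.58 0.33 1.32 0.   0.33]
rot deg [ 0.2  -0.07  0.76] units [ 0.0011 -0.0004  0.0042]
shift cur-tool units [-16.474   2.075   0.459]  goal-tool units [-16.445   2.295   0.472]
cap w 1468 c [612.4 216.7] r 16.9 median [0.6115 0.2168 0.0902]
fence 5649 c [613.7 137.7] size [ 84.9 241.2] ang 0.78
cap t 11 c [618.7 205.5] r 9.7 median [0.6177 0.203  0.0894]
fence 468 c [614.4 121. ] size [ 84.6 203.9] ang 0.57
cap s 90 c [612.  215.8] r 18.2 median [0.6153 0.2139 0.0898]
fence 559 c [614.9 137.5] size [ 85.3 242.3] ang 0.68
cap1 107 c [ 671.2 -193.2] r 16.9 median [ 0.6717 -0.1934  0.0531]
cap1 179 c [ 672.  -194.5] r 17.6 median [ 0.6725 -0.1949  0.0517]
```

View pics/w13.png

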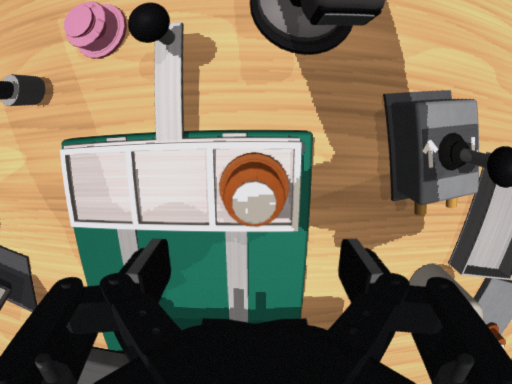

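```bash
python3 -m inch '[[-0.5,0.08,0,0,0,0.004,-1],[-1,0.14,0,0,0,0,-1],[-1,0.14,0,0,0,0,-1],[-1,0.14,0,0,0,0,-1],[-1,0.14,0,0,0,0,-1],[-1,0.14,0,0,0,0,-1],[-1,0.14,0,0,0,0,-1],[-1,0.14,0,0,0,0,-1]]'; python3 -m inch '[[-1,0.14,0,0,0,0,-1],[-1,0.14,0,0,0,0,-1],[-1,0.14,0,0,0,0,-1],[-1,0.14,0,0,0,0,-1],[-1,0.14,0,0,0,0,-1],[-1,0.14,0,0,0,0,-1],[-1,0.14,0,0,0,0,-1],[-1,0.14,0,0,0,0,-1]]'; python3 -m inch '[[-0.95,0.12,0,0,0,0,-1],[0,0,0,0,0,0,-1],[0,0,0,0,0,0,-1],[0,0,0,0,0,0,-1],[0,0,0,0,0,0,-1],[0,0,0,0,0,0,-1],[0,0,0,0,0,0,-1],[0,0,0,0,0,0,-1]]'; python3 - <<'E'
from m import *
st()
im,d,c=cam('wrist'); cv2.imwrite('pics/w14.png',im)
P=cloud(d,c,True)
circ(sel(P,[.63,-.23,.048],[.71,-.15,.06]),'cap1')
goal([.6715,-.194,.015],1.571)
E
```

```text
clock: 29.1
eef_pos: [0.6387, 0.0272, 0.1579]
tool_rot: [0.707, 0.707, -0.001, -0.001]
ft_force: [0.7, 0.1, -0.2]
grip_width: 0.0854
clock: 29.9
eef_pos: [0.6667, -0.1725, 0.1577]
tool_rot: [0.707, 0.707, -0.001, -0.002]
ft_force: [-0.0, 0.3, -0.5]
grip_width: 0.0853
clock: 30.7
eef_pos: [0.6712, -0.1939, 0.1602]
tool_rot: [0.707, 0.708, 0.0, 0.0]
ft_force: [-0.6, 1.0, -0.4]
grip_width: 0.0851
t 30.80 p [ 0.6711 -0.1942  0.1601] x [-0.001  1.    -0.   ] z [ 0. -0. -1.] F [-0.7 -0.7 -0.8] w 0.0853 q [-0.28  0.68  0.51  1.4  -0.   -0.28]
cap1 1125 c [ 671.4 -194. ] r 16.9 median [ 0.6706 -0.1938  0.0523]
rot deg [0.01 0.01 0.05] units [0.0001 0.     0.0003]
shift cur-tool units [0.012 0.015 5.803]  goal-tool units [0.012 0.016 5.803]
```

View pics/w14.png

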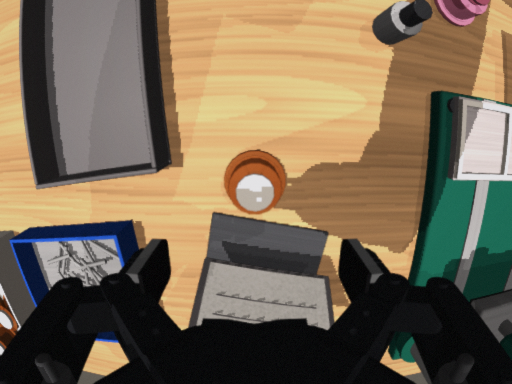

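```bash
python3 -m inch '[[0,0,0.8,0,0,0,-1],[0,0,1,0,0,0,-1],[0,0,1,0,0,0,-1],[0,0,1,0,0,0,-1],[0,0,1,0,0,0,-1],[0,0,0.6,0,0,0,-1],[0,0,0.3,0,0,0,-1],[0,0,0.08,0,0,0,-1]]'; python3 -m inch '[[0,0,0,0,0,0,-1],[0,0,0,0,0,0,0.5],[0,0,0,0,0,0,1],[0,0,0,0,0,0,1],[0,0,0,0,0,0,1],[0,0,0,0,0,0,1],[0,0,0,0,0,0,1],[0,0,0,0,0,0,1]]';  python3 -m inch '[[0,0,-0.3,0,0,0,1],[0,0,-0.6,0,0,0,1],[0,0,-0.9,0,0,0,1],[0,0,-1,0,0,0,1],[0,0,-1,0,0,0,1],[0,0,-1,0,0,0,1],[0,0,-0.8,0,0,0,1],[0,0,0,0,0,0,1]]'; python3 - <<'E'
from h import *
st(); goal([.614,.0607,.155],1.5845)
im,d,c=cam('wrist'); cv2.imwrite('pics/w15.png',im)
E
```

```text
clock: 31.65
eef_pos: [0.6707, -0.1944, 0.0148]
tool_rot: [0.707, 0.707, -0.0, -0.001]
ft_force: [-0.7, -0.5, 0.3]
grip_width: 0.0854
clock: 32.45
eef_pos: [0.6721, -0.1947, 0.0172]
tool_rot: [0.707, 0.707, 0.001, 0.001]
ft_force: [0.0, 0.6, 5.7]
grip_width: 0.0482
clock: 33.25
eef_pos: [0.673, -0.1951, 0.1603]
tool_rot: [0.707, 0.707, 0.002, 0.003]
ft_force: [0.4, -0.3, -1.3]
grip_width: 0.0482
t 33.25 p [ 0.673  -0.1951  0.1603] x [-0.001  1.    -0.002] z [ 0.007 -0.002 -1.   ] F [ 0.4 -0.3 -1.3] w 0.0482 q [-0.28  0.68  0.51  1.39 -0.   -0.28]
rot deg [ 0.42  0.13 -0.74] units [ 0.0023  0.0007 -0.0041]
shift cur-tool units [10.233 -2.354  0.173]  goal-tool units [10.262 -2.221  0.212]
```

View pics/w15.png

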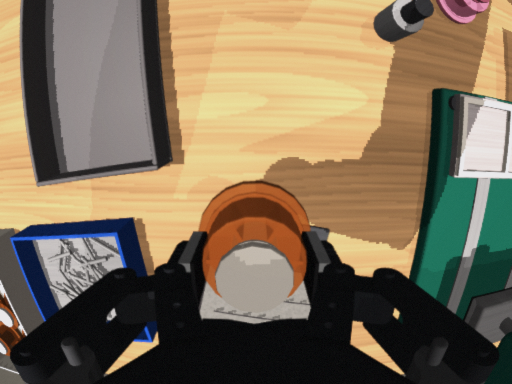

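```bash
python3 -m inch '[[0.3,-0.05,0,0,0,-0.004,1],[1,-0.22,0,0,0,0,1],[1,-0.22,0,0,0,0,1],[1,-0.22,0,0,0,0,1],[1,-0.22,0,0,0,0,1],[1,-0.22,0,0,0,0,1],[1,-0.22,0,0,0,0,1],[1,-0.22,0,0,0,0,1]]'; python3 -m inch '[[1,-0.22,0,0,0,0,1],[1,-0.22,0,0,0,0,1],[0.93,-0.2,0,0,0,0,1],[0,0,0,0,0,0,1],[0,0,0,0,0,0,1],[0,0,0,0,0,0,1],[0,0,0,0,0,0,1],[0,0,0,0,0,0,1]]'; python3 - <<'E'
from h import *
st(); goal([.6155,.0607,.055],1.5845)
im,d,c=cam('wrist'); cv2.imwrite('pics/w16.png',im)
P=cloud(d,c,True); q=P[(P[...,2]>.17)&(P[...,2]<.2)]; 
p,r,o=pose(); k=q[np.hypot(*(q[:,:2]-p[:2]).T)<.025]; print(np.median(k,0),len(k))
E
```

```text
clock: 34.1
eef_pos: [0.6269, -0.0109, 0.1532]
tool_rot: [0.702, 0.712, -0.001, -0.002]
ft_force: [-0.1, 0.2, -1.4]
grip_width: 0.0479
clock: 34.9
eef_pos: [0.612, 0.0597, 0.1552]
tool_rot: [0.703, 0.711, -0.0, -0.0]
ft_force: [-0.6, -0.1, -2.6]
grip_width: 0.0482
t 34.90 p [0.612  0.0597 0.1552] x [-0.012  1.    -0.   ] z [-0. -0. -1.] F [-0.6 -0.1 -2.6] w 0.0482 q [ 0.1   0.51  0.2   1.26 -0.    0.09]
rot deg [-0.02  0.   -0.09] units [-0.0001  0.     -0.0005]
shift cur-tool units [0.039 0.141 4.008]  goal-tool units [0.039 0.14  4.008]
[0.60543994 0.05984154 0.18924896] 8366
```

View pics/w16.png

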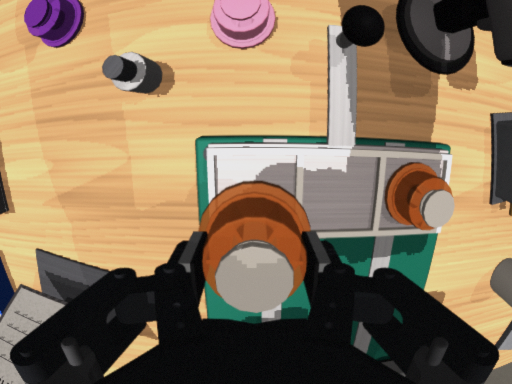

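```bash
python3 -m inch '[[0.04,0.14,0.4,0,0,0,1],[0,0,0.7,0,0,0,1],[0,0,0.8,0,0,0,1],[0,0,0.8,0,0,0,1],[0,0,0.6,0,0,0,1],[0,0,0.3,0,0,0,1],[0,0,0.2,0,0,0,1],[0,0,0,0,0,0,1]]'; python3 -m inch '[[0,0,0.1,0,0,0,1],[0,0,0.05,0,0,0,1],[0,0,0.05,0,0,0,1],[0,0,0,0,0,0,1],[0,0,0,0,0,0,1],[0,0,0,0,0,0,1],[0,0,0,0,0,0,1],[0,0,0,0,0,0,1]]'
```

```text
clock: 35.75
eef_pos: [0.6153, 0.0615, 0.0599]
tool_rot: [0.702, 0.712, -0.0, -0.0]
ft_force: [-0.4, 0.4, -2.3]
grip_width: 0.0482
clock: 36.55
eef_pos: [0.6155, 0.0616, 0.0555]
tool_rot: [0.702, 0.712, 0.0, 0.0]
ft_force: [-0.7, -0.2, -1.9]
grip_width: 0.0483
```

```bash
python3 -m inch '[[0,0,0.03,0,0,0,1],[0,0,0.03,0,0,0,1],[0,0,0,0,0,0,1],[0,0,0,0,0,0,1],[0,0,0,0,0,0,1],[0,0,0,0,0,0,0.4],[0,0,0,0,0,0,-0.3],[0,0,0,0,0,0,-1]]';python3 -m inch '[[0,0,0,0,0,0,-1],[0,0,0,0,0,0,-1],[0,0,-0.3,0,0,0,-1],[0,0,-0.7,0,0,0,-1],[0,0,-1,0,0,0,-1],[0,0,-1,0,0,0,-1],[0,0,-1,0,0,0,-1],[0,0,-0.3,0,0,0,-1]]'; python3 - <<'E'
from m import *
st()
im,d,c=cam('wrist'); cv2.imwrite('pics/w17.png',im)
P=cloud(d,c,True)
for n,P in (('w',P),('t',T),('s',S)):
    circ(sel(P,[.56,.16,.085],[.66,.27,.1]),'capL '+n)
    circ(sel(P,[.56,.02,.085],[.66,.1,.1]),'capR '+n)
    q=sel(P,[.54,-.02,.042],[.70,.3,.048]); rect(q,'fence')
circ(sel(T,[.42,.1,.095],[.5,.2,.12]),'knob');circ(sel(S,[.42,.1,.095],[.5,.2,.12]),'knob')
E
```

```text
clock: 37.35
eef_pos: [0.6155, 0.0616, 0.0538]
tool_rot: [0.702, 0.712, 0.0, 0.0]
ft_force: [-0.3, 0.2, 0.1]
grip_width: 0.0682
clock: 38.15
eef_pos: [0.6174, 0.0618, 0.1654]
tool_rot: [0.702, 0.712, 0.002, 0.002]
ft_force: [-0.0, -0.7, 0.3]
grip_width: 0.0854
t 38.25 p [0.6165 0.0617 0.1632] x [-0.013  1.     0.   ] z [ 0.004  0.    -1.   ] F [-0.2 -0.2 -0.3] w 0.0853 q [ 0.1   0.51  0.22  1.28 -0.    0.09]
capL w 945 c [612.3 215.9] r 17.6 median [0.6121 0.2142 0.09  ]
capR w 1456 c [615.4  61.5] r 16.9 median [0.6144 0.0615 0.0903]
fence 6096 c [614.1 138.3] size [ 85.1 241.1] ang 0.77
capL t 125 c [613.3 217.3] r 17.3 median [0.6125 0.2164 0.0905]
capR t 0 c [0. 0.] r 0.0 median [nan nan nan]
fence 169 c [613.1 231.5] size [55.4 85.8] ang 88.68
capL s 91 c [614.3 214.5] r 18.0 median [0.6148 0.2151 0.0895]
capR s 113 c [616.   60.4] r 17.7 median [0.617  0.0594 0.0898]
fence 600 c [615.7 138.2] size [ 85.4 243.2] ang 0.58
knob 0 c [0. 0.] r 0.0 median [nan nan nan]
knob 63 c [477.3 131.6] r 15.3 median [0.4776 0.1314 0.1008]
  return _methods._mean(a, axis=axis, dtype=dtype,
  ret = um.true_divide(
```

View pics/w17.png

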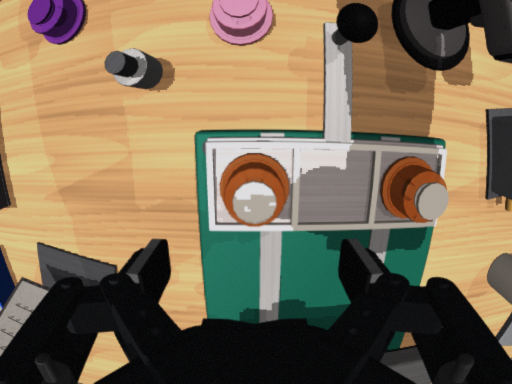

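```bash
python3 - <<'E'
from h import *
st(); goal([.474,.1367,.071],1.5845)
E
```

```text
t 38.30 p [0.6155 0.0616 0.1615] x [-0.013  1.     0.   ] z [ 0.001  0.    -1.   ] F [-1.  -0.  -1.1] w 0.0855 q [0.1  0.51 0.22 1.28 0.   0.09]
rot deg [ 0.04 -0.   -0.01] units [ 0.0002 -0.     -0.0001]
shift cur-tool units [ 3.079 -5.622  3.617]  goal-tool units [ 3.081 -5.619  3.62 ]
```

```bash
python3 -m inch '[[0.5,-0.92,0,0,0,0,-1],[0.5,-0.92,0,0,0,0,-1],[0.5,-0.92,0,0,0,0,-1],[0.5,-0.92,0,0,0,0,-1],[0.5,-0.92,0,0,0,0,-1],[0.58,-1,0,0,0,0,-1],[0,0,0,0,0,0,-1],[0,0,0,0,0,0,-1]]'; python3 - <<'E'
from h import *
st()
im,d,c=cam('wrist'); cv2.imwrite('pics/w18.png',im)
P=cloud(d,c,True); q=P[(P[...,2]>.095)&(P[...,2]<.112)]; k=q[np.hypot(q[:,0]-.474,q[:,1]-.137)<.03]
print(len(k),cv2.minEnclosingCircle((k[:,:2]*1000).astype(np.float32)),k.max(0))
goal([.474,.1367,.071],1.5845)
E
```

```text
clock: 39.1
eef_pos: [0.4735, 0.1367, 0.1603]
tool_rot: [0.702, 0.712, -0.001, -0.0]
ft_force: [0.2, -1.3, 0.8]
grip_width: 0.0853
t 39.10 p [0.4735 0.1367 0.1603] x [-0.015  1.    -0.001] z [-0.002 -0.001 -1.   ] F [ 0.2 -1.3  0.8] w 0.0853 q [ 0.28  0.27 -0.14  1.16 -0.    0.27]
1164 ((473.4716796875, 136.74232482910156), 14.882061958312988) [0.48783654 0.15161489 0.10628727]
rot deg [-0.06  0.03 -0.  ] units [-0.0003  0.0002 -0.    ]
shift cur-tool units [ 0.009 -0.009  3.583]  goal-tool units [ 0.007 -0.013  3.583]
```

View pics/w18.png

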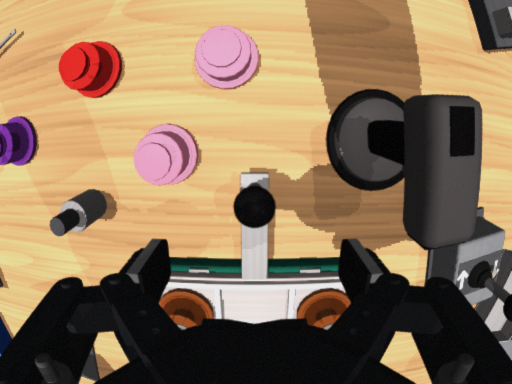

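```bash
python3 -m inch '[[0,0,0.6,0,0,0,-1],[0,0,1,0,0,0,-1],[0,0,1,0,0,0,-1],[0,0,0.7,0,0,0,-1],[0,0,0.28,0,0,0,-1],[0,0,0,0,0,0,-1],[0,0,0,0,0,0,1],[0,0,0,0,0,0,1]]'; python3 -m inch '[[0,0,0,0,0,0,1],[0,0,0,0,0,0,1],[0,0,0,0,0,0,1],[0,0,0,0,0,0,1],[0,0.1,0,0,0,0,1],[0,0.2,0,0,0,0,1],[0,0.3,0,0,0,0,1],[0,0.4,0,0,0,0,1]]';python3 - <<'E'
from h import *
st()
E
```

```text
clock: 39.95
eef_pos: [0.4755, 0.1369, 0.073]
tool_rot: [0.702, 0.712, 0.001, 0.001]
ft_force: [-0.7, -0.2, 0.6]
grip_width: 0.0594
clock: 40.75
eef_pos: [0.4992, 0.137, 0.0731]
tool_rot: [0.702, 0.712, 0.0, 0.0]
ft_force: [-2.9, -1.2, 6.0]
grip_width: 0.0289
t 40.75 p [0.4992 0.137  0.0731] x [-0.014  1.    -0.   ] z [ 0. -0. -1.] F [-2.9 -1.2  6. ] w 0.0289 q [ 0.27  0.4  -0.21  0.96 -0.    0.25]
```

```bash
python3 -m inch '[[0,0.5,0,0,0,0,1],[0,0.5,0,0,0,0,1],[0,0.5,0,0,0,0,1],[0,0.5,0,0,0,0,1],[0,0.5,0,0,0,0,1],[0,0.5,0,0,0,0,1],[0,0.5,0,0,0,0,1],[0,0.5,0,0,0,0,1]]'; python3 -m inch '[[0,0.5,0,0,0,0,1],[0,0.4,0,0,0,0,1],[0,0.3,0,0,0,0,1],[0,0.3,0,0,0,0,1],[0,0.2,0,0,0,0,1],[0,0.2,0,0,0,0,1],[0,0.1,0,0,0,0,1],[0,0,0,0,0,0,1]]'; python3 - <<'E'
from h import *
st()
im,d,c=cam('scene'); cv2.imwrite('pics/s19.png',im)
E
```

```text
clock: 41.55
eef_pos: [0.5997, 0.1383, 0.0731]
tool_rot: [0.702, 0.712, 0.0, 0.0]
ft_force: [-3.2, -0.7, 7.3]
grip_width: 0.0292
clock: 42.35
eef_pos: [0.6503, 0.139, 0.0732]
tool_rot: [0.702, 0.712, 0.001, 0.001]
ft_force: [-0.5, -0.7, 4.3]
grip_width: 0.029
t 42.35 p [0.6503 0.139  0.0732] x [-0.013  1.     0.   ] z [ 0.002  0.    -1.   ] F [-0.5 -0.7  4.3] w 0.0290 q [ 0.21  0.66  0.24  1.15 -0.    0.2 ]
```

View pics/s19.png

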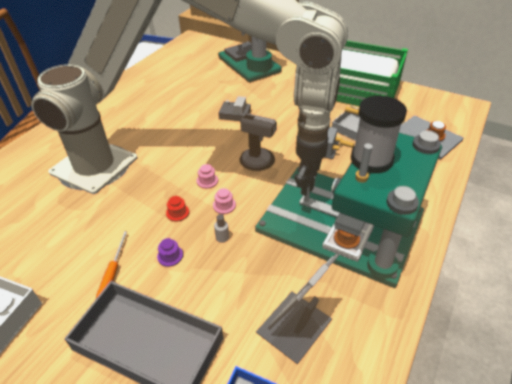

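```bash
python3 -m inch '[[0,0.1,0,0,0,0,1],[0,0.1,0,0,0,0,1],[0,0.1,0,0,0,0,1],[0,0,0,0,0,0,1],[0,0,0,0,0,0,1],[0,0,0,0,0,0,1],[0,0,0,0,0,0,1],[0,0,0,0,0,0,1]]';
```

```text
clock: 43.2
eef_pos: [0.6545, 0.1391, 0.0731]
tool_rot: [0.702, 0.712, -0.001, -0.001]
ft_force: [-8.7, -2.0, 10.8]
grip_width: 0.0294
```

```bash
python3 -m inch '[[0,-0.1,0,0,0,0,0],[0,0,0,0,0,0,-1],[0,0,0,0,0,0,-1],[0,0,0,0,0,0,-1],[0,0,-0.4,0,0,0,-1],[0,0,-0.8,0,0,0,-1],[0,0,-1,0,0,0,-1],[0,0,-1,0,0,0,-1]]'; python3 - <<'E'
from m import *
st()
im,d,c=cam('wrist'); cv2.imwrite('pics/w20.png',im)
P=cloud(d,c,True); q=P[(P[...,2]>.095)&(P[...,2]<.112)]; k=q[np.hypot(q[:,0]-.654,q[:,1]-.139)<.03]
print(len(k),cv2.minEnclosingCircle((k[:,:2]*1000).astype(np.float32)),k.max(0))
for P in(T,S):
    circ(sel(P,[.5,.3,.12],[.64,.46,.17]),'tog')
    rect(sel(P,[.5,.3,.056],[.64,.46,.066]),'cons')
E
```

```text
clock: 44.0
eef_pos: [0.6544, 0.1391, 0.1532]
tool_rot: [0.702, 0.712, -0.0, -0.0]
ft_force: [0.3, 0.3, -0.5]
grip_width: 0.0854
t 44.10 p [0.6573 0.1397 0.1576] x [-0.013  1.     0.002] z [ 0.009  0.002 -1.   ] F [1.  0.3 1.6] w 0.0859 q [0.21 0.62 0.39 1.33 0.   0.2 ]
1207 ((653.7007446289062, 139.0026092529297), 14.904303550720215) [0.66710691 0.15383944 0.10615323]
tog 134 c [567.3 406.9] r 15.5 median [0.5661 0.4041 0.1451]
cons 825 c [568.4 407.4] size [100.3  80.2] ang 10.84
tog 0 c [0. 0.] r 0.0 median [nan nan nan]
cons 116 c [570.2 408.8] size [97.4 82.7] ang 9.01
  return _methods._mean(a, axis=axis, dtype=dtype,
  ret = um.true_divide(
```

View pics/w20.png

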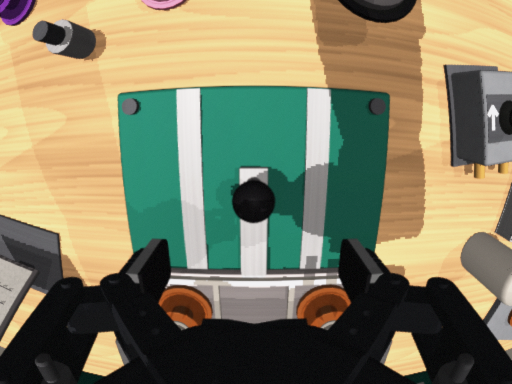

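```bash
python3 - <<'E'
from h import *
goal([.568,.4065,.20],1.759)
E
```

```text
rot deg [  0.35  -0.04 -10.02] units [ 0.0019 -0.0002 -0.0556]
shift cur-tool units [10.729 -3.377 -1.8  ]  goal-tool units [11.152 -1.47  -1.793]
```

```bash
python3 -m inch '[[0,0,-0.5,0,0,-0.028,-1],[0,0,-0.7,0,0,-0.0277,-1],[1,-0.13,-0.6,0,0,0,-0.6],[1,-0.13,0,0,0,0,-0.2],[1,-0.13,0,0,0,0,-0.2],[1,-0.13,0,0,0,0,-0.2],[1,-0.13,0,0,0,0,-0.2],[1,-0.13,0,0,0,0,-0.2]]';  python3 -m inch '[[1,-0.13,0,0,0,0,-0.2],[1,-0.13,0,0,0,0,-0.2],[1,-0.13,0,0,0,0,-0.2],[1,-0.13,0,0,0,0,-0.2],[1,-0.13,0,0,0,0,-0.2],[0.15,-0.04,0,0,0,0,-0.2],[0,0,0,0,0,0,-0.2],[0,0,0,0,0,0,-0.2]]'; python3 - <<'E'
from m import *
st()
im,d,c=cam('wrist'); cv2.imwrite('pics/w21.png',im)
P=cloud(d,c,True); q=P[(P[...,2]>.135)&(P[...,2]<.16)]; k=q[np.hypot(q[:,0]-.568,q[:,1]-.406)<.03]
print(len(k),cv2.minEnclosingCircle((k[:,:2]*1000).astype(np.float32)),k.max(0))
goal([.568,.4065,.11],1.759)
E
```

```text
clock: 44.95
eef_pos: [0.6062, 0.2834, 0.1955]
tool_rot: [0.638, 0.77, -0.001, -0.001]
ft_force: [-0.0, 0.1, -0.4]
grip_width: 0.0511
clock: 45.75
eef_pos: [0.5661, 0.4051, 0.1962]
tool_rot: [0.638, 0.77, -0.001, 0.0]
ft_force: [-0.4, -0.3, 0.3]
grip_width: 0.0514
t 45.85 p [0.5665 0.4048 0.1967] x [-0.186  0.983 -0.001] z [-0.    -0.001 -1.   ] F [-0.2  0.1  0.1] w 0.0511 q [ 0.62  0.67  0.58  1.48 -0.    0.43]
1417 ((567.0972900390625, 407.93780517578125), 15.735994338989258) [0.5822894  0.42322423 0.15129835]
rot deg [-0.01  0.02 -0.08] units [-0.      0.0001 -0.0004]
shift cur-tool units [0.056 0.066 3.478]  goal-tool units [0.055 0.065 3.478]
```

View pics/w21.png

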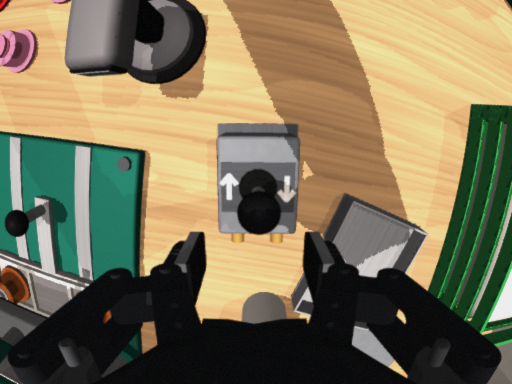

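```bash
python3 -m inch '[[0.1,0.05,0.6,0,0,0,-0.2],[0,0,0.9,0,0,0,-0.2],[0,0,0.9,0,0,0,-0.2],[0,0,0.7,0,0,0,-0.2],[0,0,0.3,0,0,0,-0.2],[0,0,0,0,0,0,-0.2],[0,0,0,0,0,0,-0.2],[0,0,0,0,0,0,-0.2]]';  python3 -m inch '[[-0.2,0,0,0,0,0,-0.2],[-0.2,0,0,0,0,0,-0.2],[-0.2,0,0,0,0,0,-0.2],[-0.2,0,0,0,0,0,-0.2],[-0.2,0,0,0,0,0,-0.2],[-0.2,0,0,0,0,0,-0.2],[0,0,0,0,0,0,-0.2],[0,0,0,0,0,0,-0.2]]'; python3 - <<'E'
from h import *
st()
im,d,c=cam('wrist'); cv2.imwrite('pics/w22.png',im)
E
```

```text
clock: 46.7
eef_pos: [0.5677, 0.4091, 0.1136]
tool_rot: [0.638, 0.77, 0.001, 0.0]
ft_force: [-0.4, 0.2, -0.1]
grip_width: 0.0512
clock: 47.5
eef_pos: [0.5726, 0.3795, 0.1122]
tool_rot: [0.637, 0.77, 0.0, -0.0]
ft_force: [-1.0, 0.8, 1.3]
grip_width: 0.0511
t 47.50 p [0.5726 0.3795 0.1122] x [-0.187  0.982  0.001] z [ 0.     0.001 -1.   ] F [-1.   0.8  1.3] w 0.0511 q [0.59 0.68 0.38 1.27 0.   0.4 ]
```

View pics/w22.png

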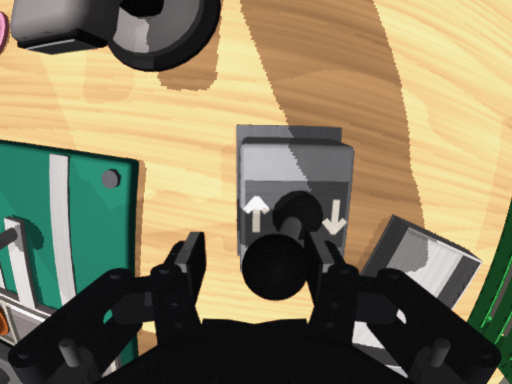

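```bash
python3 -m inch '[[-0.1,0,0,0,0,0,-0.2],[-0.1,0,0,0,0,0,-0.2],[0,0,0,0,0,0,-0.2],[0,0,0,0,0,0,-0.2],[0,0,0,0,0,0,-0.2],[0,0,0,0,0,0,-0.2],[0,0,0,0,0,0,-0.2],[0,0,0,0,0,0,-0.2]]'; python3 -m inch '[[-0.1,0,0,0,0,0,-0.2],[-0.1,0,0,0,0,0,-0.2],[0,0,0,0,0,0,-0.2],[0,0,0,0,0,0,-0.2],[0,0,0,0,0,0,-0.2],[0,0,0,0,0,0,-0.2],[0,0,0,0,0,0,-0.2],[0,0,0,0,0,0,-0.2]]'
```

```text
clock: 48.35
eef_pos: [0.5734, 0.3747, 0.1119]
tool_rot: [0.637, 0.771, 0.0, -0.0]
ft_force: [-0.2, 4.5, 0.3]
grip_width: 0.0512
clock: 49.15
eef_pos: [0.5742, 0.3702, 0.1113]
tool_rot: [0.637, 0.771, 0.0, -0.0]
ft_force: [1.1, 6.7, -2.1]
grip_width: 0.0512
```

```bash
python3 -m inch '[[-0.1,0,0,0,0,0,-0.2],[0,0,0,0,0,0,-0.2],[0,0,0,0,0,0,-0.2],[0,0,0,0,0,0,-0.2],[0,0,0,0,0,0,-0.2],[0,0,0,0,0,0,-0.2],[0,0,0,0,0,0,-0.2],[0,0,0,0,0,0,-0.2]]'; python3 - <<'E'
from h import *
st()
E
```

```text
clock: 49.95
eef_pos: [0.5745, 0.368, 0.1109]
tool_rot: [0.637, 0.771, 0.0, -0.001]
ft_force: [1.2, 7.5, -3.4]
grip_width: 0.0513
t 49.95 p [0.5745 0.368  0.1109] x [-0.188  0.982  0.001] z [-0.001  0.001 -1.   ] F [ 1.2  7.5 -3.4] w 0.0513 q [0.57 0.67 0.36 1.26 0.   0.38]
```

```bash
python3 -m inch '[[-0.1,0,0,0,0,0,-0.2],[0,0,0,0,0,0,-0.2],[0,0,0,0,0,0,-0.2],[0,0,0,0,0,0,-0.2],[-0.1,0,0,0,0,0,-0.2],[0,0,0,0,0,0,-0.2],[0,0,0,0,0,0,-0.2],[0,0,0,0,0,0,-0.2]]'; python3 - <<'E'
from m import *
st()
im,d,c=cam('wrist'); cv2.imwrite('pics/w23.png',im)
P=cloud(d,c,True); q=P[(P[...,2]>.12)&(P[...,2]<.16)]; k=q[np.hypot(q[:,0]-.574,q[:,1]-.376)<.03]
im=ims['scene'][0]; cv2.imwrite('pics/s23.png',cv2.resize(im[80:280,250:450],None,fx=3,fy=3,interpolation=cv2.INTER_CUBIC))
E
```

```text
clock: 50.75
eef_pos: [0.5749, 0.366, 0.1105]
tool_rot: [0.636, 0.771, 0.002, -0.002]
ft_force: [2.1, 13.9, -6.9]
grip_width: 0.051
t 50.85 p [0.5749 0.366  0.1105] x [-0.19   0.982  0.006] z [-0.002  0.006 -1.   ] F [ 1.3 14.6 -7.3] w 0.0513 q [0.56 0.67 0.36 1.26 0.01 0.37]
```

View pics/w23.png

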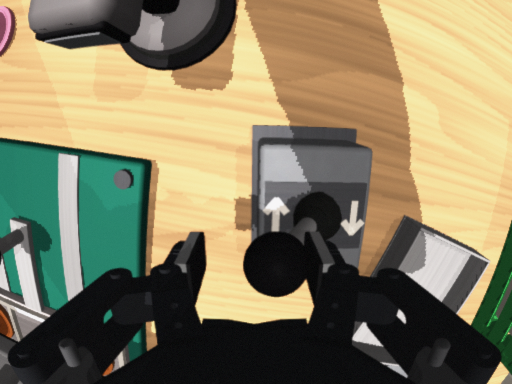

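View pics/s23.png

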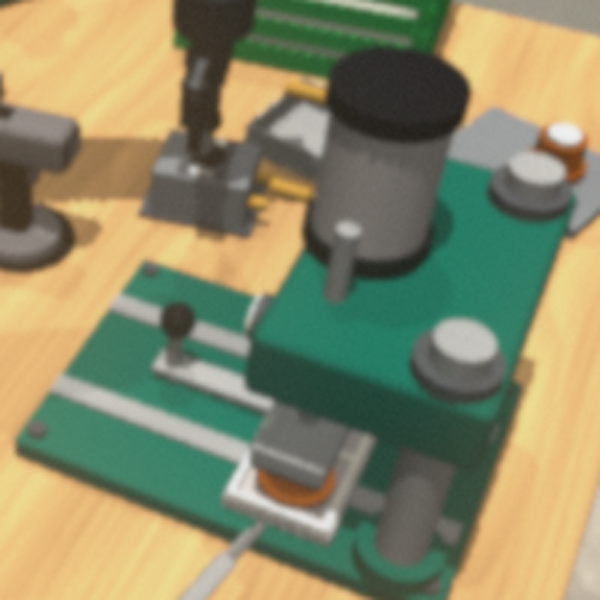

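```bash
for i in 1 2 3; do python3 -m inch '[[0,0,0,0,0,0,-0.2],[0,0,0,0,0,0,-0.2],[0,0,0,0,0,0,-0.2],[0,0,0,0,0,0,-0.2],[0,0,0,0,0,0,-0.2],[0,0,0,0,0,0,-0.2],[0,0,0,0,0,0,-0.2],[0,0,0,0,0,0,-0.2]]'; done
```

```text
clock: 51.7
eef_pos: [0.5749, 0.366, 0.1105]
tool_rot: [0.636, 0.771, 0.002, -0.002]
ft_force: [0.5, 14.8, -7.3]
grip_width: 0.0512
clock: 52.5
eef_pos: [0.5749, 0.366, 0.1105]
tool_rot: [0.636, 0.771, 0.002, -0.002]
ft_force: [0.9, 15.4, -7.2]
grip_width: 0.0516
clock: 53.3
eef_pos: [0.5749, 0.366, 0.1104]
tool_rot: [0.636, 0.771, 0.002, -0.002]
ft_force: [0.5, 14.5, -7.6]
grip_width: 0.0511
```

Return to centre: moved 6·0.2+7·0.1 = 1.9 units right in total; go back ~1.7.

```bash
python3 -m inch '[[0.3,0,0,0,0,0,-0.2],[0.3,0,0,0,0,0,-0.2],[0.3,0,0,0,0,0,-0.2],[0.3,0,0,0,0,0,-0.2],[0.3,0,0,0,0,0,-0.2],[0.2,0,0,0,0,0,-0.2],[0,0,0,0,0,0,-0.2],[0,0,0,0,0,0,-0.2]]'; python3 - <<'E'
from h import *
st()
im,d,c=cam('wrist'); cv2.imwrite('pics/w24.png',im)
E
```

```text
clock: 54.1
eef_pos: [0.5677, 0.4035, 0.1117]
tool_rot: [0.637, 0.77, -0.0, 0.0]
ft_force: [-0.7, -0.3, -0.8]
grip_width: 0.0514
t 54.10 p [0.5677 0.4035 0.1117] x [-0.187  0.982 -0.001] z [-0.    -0.001 -1.   ] F [-0.7 -0.3 -0.8] w 0.0514 q [ 0.62  0.7   0.42  1.29 -0.    0.43]
```

View pics/w24.png

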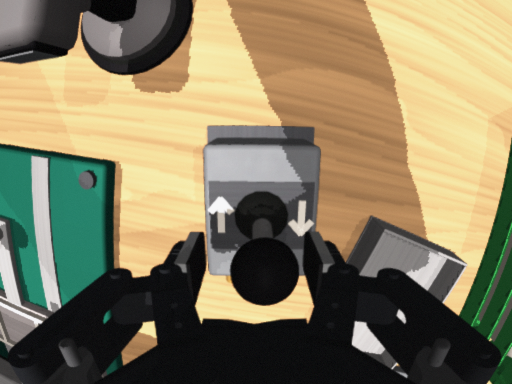

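```bash
python3 -m inch '[[0.1,0,0,0,0,0,-0.5],[0,0,-0.2,0,0,0,-0.7],[0,0,-0.5,0,0,0,-1],[0,0,-0.8,0,0,0,-1],[0,0,-1,0,0,0,-1],[0,0,-0.8,0,0,0,-1],[0,0,0,0,0,0.028,-1],[0,0,0,0,0,0.028,-1]]'; python3 - <<'E'
from m import *
st()
goal([.6540,.1390,.19],1.5845)
im=ims['scene'][0]; cv2.imwrite('pics/s25.png',cv2.resize(im[80:280,250:450],None,fx=3,fy=3,interpolation=cv2.INTER_CUBIC))
E
```

```text
clock: 54.95
eef_pos: [0.5682, 0.4068, 0.1976]
tool_rot: [0.704, 0.71, 0.002, 0.0]
ft_force: [-0.2, -0.7, -0.1]
grip_width: 0.0856
t 55.05 p [0.5677 0.4064 0.1962] x [-0.013  1.     0.001] z [ 0.002  0.001 -1.   ] F [0.2 0.8 0.1] w 0.0855 q [ 0.62  0.67  0.58  1.48 -0.    0.61]
rot deg [ 0.1  -0.07 -0.07] units [ 0.0006 -0.0004 -0.0004]
shift cur-tool units [-10.739   3.318   0.24 ]  goal-tool units [-10.743   3.306   0.246]
```

View pics/s25.png

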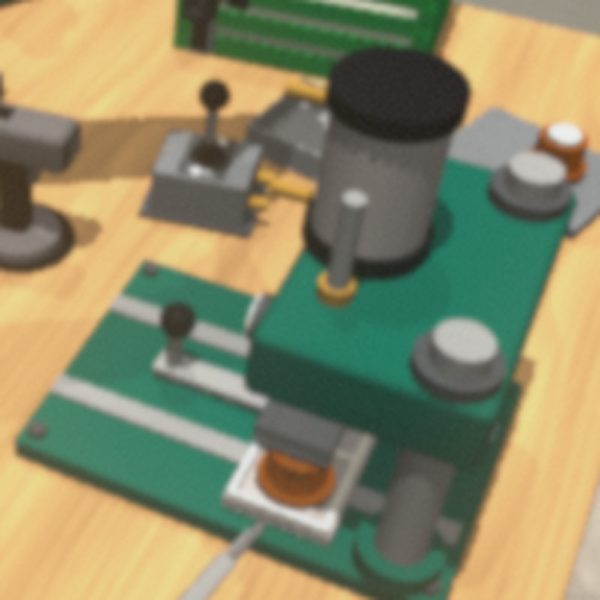

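Lever upright, ram up. Back to the nest knob.

```bash
python3 -m inch '[[-1,0.31,0,0,0,0,-1],[-1,0.31,0,0,0,0,-1],[-1,0.31,0,0,0,0,-1],[-1,0.31,0,0,0,0,-1],[-1,0.31,0,0,0,0,-1],[-1,0.31,0,0,0,0,-1],[-1,0.31,0,0,0,0,-1],[-1,0.31,0,0,0,0,-1]]'; python3 -m inch '[[-1,0.31,0,0,0,0,-1],[-1,0.31,0.3,0,0,0,-1],[-0.74,0.21,0.8,0,0,0,-1],[0,0,0.3,0,0,0,-1],[0,0,0,0,0,0,-1],[0,0,0,0,0,0,-1],[0,0,0,0,0,0,-1],[0,0,0,0,0,0,-1]]'; python3 - <<'E'
from m import *
st()
im,d,c=cam('wrist'); cv2.imwrite('pics/w26.png',im)
P=cloud(d,c,True); q=P[(P[...,2]>.095)&(P[...,2]<.112)]; k=q[np.hypot(q[:,0]-.654,q[:,1]-.139)<.03]
print(len(k),cv2.minEnclosingCircle((k[:,:2]*1000).astype(np.float32)))
goal([.654,.139,.072],1.5845)
E
```

```text
clock: 55.85
eef_pos: [0.6321, 0.206, 0.1952]
tool_rot: [0.702, 0.712, 0.0, 0.0]
ft_force: [-0.8, -0.3, 1.0]
grip_width: 0.0854
clock: 56.65
eef_pos: [0.6537, 0.14, 0.1606]
tool_rot: [0.702, 0.712, 0.001, 0.0]
ft_force: [1.1, -1.0, -0.2]
grip_width: 0.0851
t 56.75 p [0.6536 0.1397 0.1602] x [-0.014  1.     0.   ] z [ 0.001  0.    -1.   ] F [-0.1 -0.4 -0.2] w 0.0854 q [0.21 0.61 0.39 1.35 0.   0.2 ]
1167 ((652.8562622070312, 139.00189208984375), 14.962495803833008)
rot deg [ 0.05 -0.01 -0.01] units [ 0.0003 -0.     -0.0001]
shift cur-tool units [-0.021  0.017  3.521]  goal-tool units [-0.02   0.02   3.521]
```

View pics/w26.png

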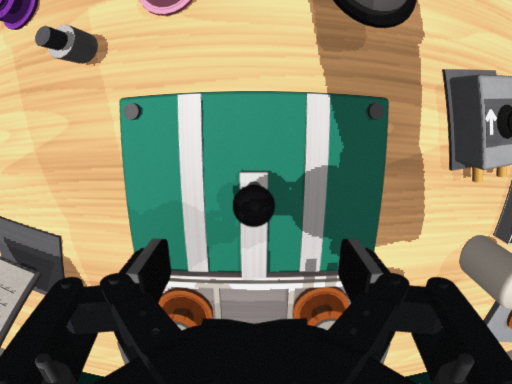

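```bash
python3 -m inch '[[-0.02,0,0.6,0,0,0,-1],[0,0,1,0,0,0,-1],[0,0,1,0,0,0,-1],[0,0,0.65,0,0,0,-1],[0,0,0.27,0,0,0,-1],[0,0,0,0,0,0,-1],[0,0,0,0,0,0,1],[0,0,0,0,0,0,1]]'; python3 -m inch '[[0,0,0,0,0,0,1],[0,0,0,0,0,0,1],[0,0,0,0,0,0,1],[0,0,0,0,0,0,1],[0,-0.1,0,0,0,0,1],[0,-0.2,0,0,0,0,1],[0,-0.3,0,0,0,0,1],[0,-0.4,0,0,0,0,1]]';python3 -m inch '[[0,-0.5,0,0,0,0,1],[0,-0.5,0,0,0,0,1],[0,-0.5,0,0,0,0,1],[0,-0.5,0,0,0,0,1],[0,-0.5,0,0,0,0,1],[0,-0.5,0,0,0,0,1],[0,-0.5,0,0,0,0,1],[0,-0.5,0,0,0,0,1]]'; python3 -m inch '[[0,-0.5,0,0,0,0,1],[0,-0.4,0,0,0,0,1],[0,-0.4,0,0,0,0,1],[0,-0.3,0,0,0,0,1],[0,-0.2,0,0,0,0,1],[0,-0.2,0,0,0,0,1],[0,-0.1,0,0,0,0,1],[0,0,0,0,0,0,1]]'
```

```text
clock: 57.6
eef_pos: [0.6545, 0.1386, 0.0731]
tool_rot: [0.703, 0.712, 0.001, 0.001]
ft_force: [0.2, -0.1, -0.4]
grip_width: 0.0591
clock: 58.4
eef_pos: [0.63, 0.1388, 0.0728]
tool_rot: [0.703, 0.712, 0.002, 0.001]
ft_force: [2.6, 2.1, 5.0]
grip_width: 0.0292
clock: 59.2
eef_pos: [0.5297, 0.1374, 0.0728]
tool_rot: [0.703, 0.712, 0.002, 0.001]
ft_force: [2.5, 2.8, 5.7]
grip_width: 0.0293
clock: 60.0
eef_pos: [0.4767, 0.1367, 0.0728]
tool_rot: [0.703, 0.712, 0.002, 0.001]
ft_force: [0.8, 2.5, 8.9]
grip_width: 0.029
```

```bash
python3 -m inch '[[0,-0.1,0,0,0,0,1],[0,-0.1,0,0,0,0,1],[0,-0.08,0,0,0,0,1],[0,0,0,0,0,0,1],[0,0,0,0,0,0,1],[0,0,0,0,0,0,1],[0,0,0,0,0,0,1],[0,0,0,0,0,0,1]]';  python3 - <<'E'
from m import *
st()
for n,P in (('t',T),('s',S)):
    circ(sel(P,[.56,.16,.075],[.66,.27,.1]),'capL '+n)
    circ(sel(P,[.56,.02,.075],[.66,.1,.1]),'capR '+n)
    q=sel(P,[.554,-.02,.042],[.70,.3,.048]); rect(q,'fence')
E
```

```text
clock: 60.8
eef_pos: [0.4742, 0.1367, 0.0729]
tool_rot: [0.703, 0.711, 0.004, 0.003]
ft_force: [10.3, 1.9, -1.8]
grip_width: 0.0289
t 60.90 p [0.4742 0.1367 0.0729] x [-0.012  1.     0.001] z [ 0.011  0.001 -1.   ] F [11.3  1.5 -0. ] w 0.0293 q [ 0.28  0.35 -0.29  0.92 -0.    0.27]
capL t 0 c [0. 0.] r 0.0 median [nan nan nan]
capR t 248 c [615.1  62.3] r 24.9 median [0.6138 0.0618 0.0797]
fence 411 c [614.  138.2] size [ 84.9 238.1] ang 0.89
capL s 163 c [610.6 211.6] r 26.4 median [0.6118 0.2069 0.0802]
capR s 217 c [617.3  60.6] r 25.4 median [0.619  0.0571 0.0798]
fence 593 c [614.9 137.8] size [ 85.9 242.5] ang 0.8
  return _methods._mean(a, axis=axis, dtype=dtype,
  ret = um.true_divide(
```

Fully out at its stop. Release and rise; inspect the caps.

```bash
python3 -m inch '[[0,0.1,0,0,0,0,0],[0,0,0,0,0,0,-1],[0,0,0,0,0,0,-1],[0,0,0,0,0,0,-1],[0,0,-0.4,0,0,0,-1],[0,0,-0.9,0,0,0,-1],[0,0,-1,0,0,0,-1],[0,0,-1,0,0,0,-1]]';  python3 - <<'E'
from m import *
st()
im,d,c=cam('wrist'); W=cloud(d,c,True); cv2.imwrite('pics/w27.png',im)
def topcap(P,lo,hi,n):
    q=sel(P,lo,hi)
    if len(q)==0: print(n,'none');return
    z=q[:,2]; h,e=np.histogram(z,bins=np.arange(.07,.1,.0025)); print(n,h, e[0])
    circ(q[z>.0805],n)
for n,P in (('t',T),('s',S),('w',W)):
    topcap(P,[.58,.18,.07],[.65,.25,.1],'L'+n); topcap(P,[.58,.02,.07],[.65,.1,.1],'R'+n)
cv2.imwrite('pics/t27.png',ims['top'][0])
goal([.615,.0615,.17],1.5845)
E
```

```text
clock: 61.7
eef_pos: [0.471, 0.136, 0.1554]
tool_rot: [0.703, 0.712, -0.0, -0.0]
ft_force: [0.1, 0.5, -0.4]
grip_width: 0.0856
t 61.80 p [0.4739 0.1368 0.1583] x [-0.013  1.     0.002] z [ 0.007  0.002 -1.   ] F [0.6 0.7 0.7] w 0.0855 q [ 0.28  0.27 -0.16  1.14 -0.    0.27]
Lt none
Rt [ 5  7 57 70 43 66 11  1  0  0  0] 0.07
Rt 115 c [613.3  59.8] r 22.4 median [0.6147 0.0616 0.0833]
Ls [13 21 54 33 44 34  2  0  0  0  0] 0.07
Ls 77 c [608.8 210.9] r 18.3 median [0.6106 0.2111 0.0825]
Rs [15 28 66 35 48 52  5  0  0  0  0] 0.07
Rs 97 c [613.9  59.1] r 19.4 median [0.6162 0.0606 0.0827]
Lw [ 66  63 235  70  65  42   0   0   0   0   0] 0.07
Lw 99 c [595.1 206.8] r 8.7 median [0.5957 0.208  0.0824]
Rw [ 62  63 144  71  31  15   0   0   0   0   0] 0.07
Rw 40 c [600.   67.3] r 5.2 median [0.6001 0.0672 0.0821]
rot deg [ 0.27 -0.07 -0.06] units [ 0.0015 -0.0004 -0.0004]
shift cur-tool units [-3.07   5.651 -0.522]  goal-tool units [-3.077  5.645 -0.545]
```

View pics/t27.png

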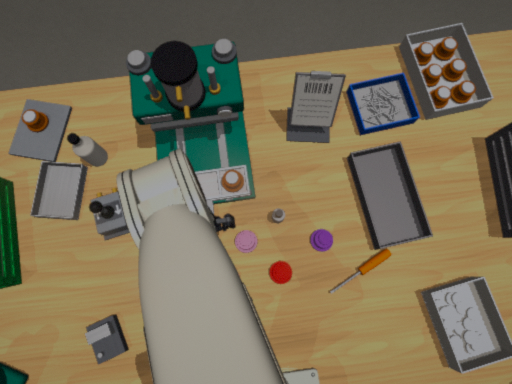

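```bash
python3 -m inch '[[-0.51,0.94,0,0,0,0,-1],[-0.51,0.94,0,0,0,0,-1],[-0.51,0.94,0,0,0,0,-1],[-0.51,0.94,0,0,0,0,-1],[-0.51,0.94,0,0,0,0,-1],[-0.51,0.94,0,0,0,0,-1],[0,0,0,0,0,0,-1],[0,0,0,0,0,0,-1]]';  python3 - <<'E'
from m import *
st()
im,d,c=cam('wrist'); W=cloud(d,c,True); cv2.imwrite('pics/w28.png',im)
circ(sel(W,[.58,.02,.0805],[.65,.1,.1]),'R')
circ(sel(W,[.58,.18,.0805],[.65,.26,.1]),'L')
circ(sel(W,[.58,.02,.0755],[.65,.1,.1]),'Rbody')
goal([.615,.0615,.0545],1.5845)
E
```

```text
clock: 62.65
eef_pos: [0.6125, 0.061, 0.1525]
tool_rot: [0.703, 0.711, -0.001, -0.001]
ft_force: [-0.2, 0.5, -0.6]
grip_width: 0.0852
t 62.75 p [0.6121 0.0616 0.1532] x [-0.013  1.    -0.   ] z [-0.002 -0.    -1.   ] F [-0.4  0.7 -0.9] w 0.0855 q [0.1  0.51 0.2  1.26 0.   0.09]
R 1431 c [614.6  61.5] r 16.8 median [0.614  0.0615 0.0827]
L 935 c [607.9 212. ] r 17.3 median [0.6078 0.2109 0.0825]
Rbody 2909 c [614.5  61.6] r 24.7 median [0.6122 0.0613 0.0789]
rot deg [-0.09  0.   -0.03] units [-0.0005  0.     -0.0001]
shift cur-tool units [-0.014  0.118  3.962]  goal-tool units [-0.014  0.111  3.962]
```

View pics/w28.png

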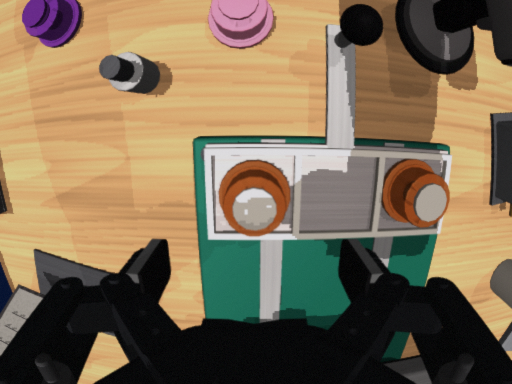

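```bash
python3 -m inch '[[0,0.1,0.6,0,0,0,-1],[0,0,1,0,0,0,-1],[0,0,1,0,0,0,-1],[0,0,0.8,0,0,0,-1],[0,0,0.4,0,0,0,-1],[0,0,0.16,0,0,0,-1],[0,0,0,0,0,0,-1],[0,0,0,0,0,0,0.5]]'; python3 -m inch '[[0,0,0,0,0,0,1],[0,0,0,0,0,0,1],[0,0,0,0,0,0,1],[0,0,0,0,0,0,1],[0,0,0,0,0,0,1],[0,0,-0.3,0,0,0,1],[0,0,-0.6,0,0,0,1],[0,0,-0.9,0,0,0,1]]'; python3 -m inch '[[0,0,-1,0,0,0,1],[0,0,-1,0,0,0,1],[0,0,-0.6,0,0,0,1],[0,0,0,0,0,0,1],[0,0,0,0,0,0,1],[0,0,0,0,0,0,1],[0,0,0,0,0,0,1],[0,0,0,0,0,0,1]]'; python3 - <<'E'
from m import *
st()
im,d,c=cam('wrist'); cv2.imwrite('pics/w29.png',im)
for P in(T,S): rect(sel(P,[.3,-.5,.04],[.7,-.25,.06]),'crate')
# crate frame
a=math.radians(5.65); cx=np.array([math.cos(a),math.sin(a)]); C=np.array([.5224,-.3693])
for s in(-.06,.05): print(s,C+s*cx, np.linalg.norm(C+s*cx))
q=C+.05*cx; goal([q[0],q[1],.16],1.571+a)
E
```

```text
clock: 63.6
eef_pos: [0.6167, 0.0616, 0.0563]
tool_rot: [0.703, 0.712, 0.001, 0.001]
ft_force: [-0.1, -1.0, 0.3]
grip_width: 0.0733
clock: 64.4
eef_pos: [0.6139, 0.0611, 0.0984]
tool_rot: [0.703, 0.711, -0.002, -0.002]
ft_force: [-0.3, 0.8, -0.5]
grip_width: 0.0484
clock: 65.2
eef_pos: [0.6152, 0.0613, 0.1638]
tool_rot: [0.703, 0.712, -0.001, -0.001]
ft_force: [-0.3, 0.1, -1.2]
grip_width: 0.0483
t 65.30 p [0.6156 0.0613 0.1643] x [-0.013  1.    -0.   ] z [-0.001 -0.    -1.   ] F [ 0.2  0.2 -1.6] w 0.0479 q [ 0.1   0.51  0.23  1.29 -0.    0.09]
crate 807 c [ 522.9 -368.6] size [280.6 153.4] ang 5.63
crate 1340 c [ 522.1 -369.8] size [282.7 151.1] ang 5.58
-0.06 [ 0.46269149 -0.37520708] 0.5957044295665652
0.05 [ 0.57215709 -0.36437743] 0.6783322579402449
rot deg [-0.05  0.   -4.94] units [-0.0003  0.     -0.0275]
shift cur-tool units [-17.006  -1.954   0.182]  goal-tool units [-16.775  -3.412   0.179]
```

View pics/w29.png

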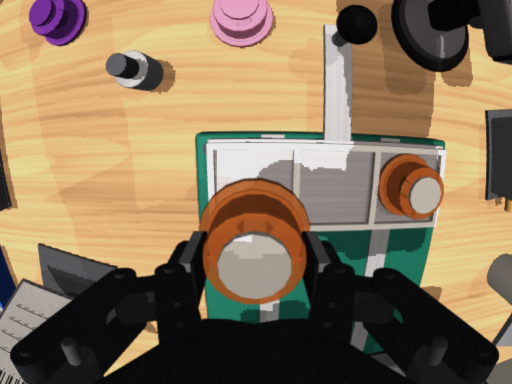

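```bash
python3 -m inch '[[-0.4,-0.09,0,0,0,-0.0275,1],[-1,-0.2,0,0,0,0,1],[-1,-0.2,0,0,0,0,1],[-1,-0.2,0,0,0,0,1],[-1,-0.2,0,0,0,0,1],[-1,-0.2,0,0,0,0,1],[-1,-0.2,0,0,0,0,1],[-1,-0.2,0,0,0,0,1]]'; python3 -m inch '[[-1,-0.2,0,0,0,0,1],[-1,-0.2,0,0,0,0,1],[-1,-0.2,0,0,0,0,1],[-1,-0.2,0,0,0,0,1],[-1,-0.2,0,0,0,0,1],[-1,-0.2,0,0,0,0,1],[-1,-0.2,0,0,0,0,1],[-1,-0.2,0,0,0,0,1]]'; python3 -m inch '[[-1,-0.2,0,0,0,0,1],[-0.38,-0.12,0,0,0,0,1],[0,0,0,0,0,0,1],[0,0,0,0,0,0,1],[0,0,0,0,0,0,1],[0,0,0,0,0,0,1],[0,0,0,0,0,0,1],[0,0,0,0,0,0,1]]'; python3 - <<'E'
from m import *
st()
im,d,c=cam('wrist'); cv2.imwrite('pics/w30.png',im)
goal([.572,-.3644,.03],1.669)
E
```

```text
clock: 66.15
eef_pos: [0.596, -0.1273, 0.165]
tool_rot: [0.671, 0.741, 0.0, 0.0]
ft_force: [0.2, -0.2, -2.2]
grip_width: 0.048
clock: 66.95
eef_pos: [0.5759, -0.3302, 0.1649]
tool_rot: [0.671, 0.741, 0.0, -0.0]
ft_force: [0.9, -0.2, -1.9]
grip_width: 0.0483
clock: 67.75
eef_pos: [0.5718, -0.3637, 0.1652]
tool_rot: [0.671, 0.741, 0.0, 0.0]
ft_force: [0.5, -0.1, -2.2]
grip_width: 0.0479
t 67.85 p [ 0.5717 -0.364   0.1651] x [-0.099  0.995 -0.   ] z [ 0. -0. -1.] F [-0.3  0.  -1. ] w 0.0479 q [-0.57  0.63  0.44  1.38  0.   -0.67]
rot deg [0.   0.   0.06] units [0.     0.     0.0003]
shift cur-tool units [-0.011  0.012  5.401]  goal-tool units [-0.011  0.013  5.401]
```

View pics/w30.png

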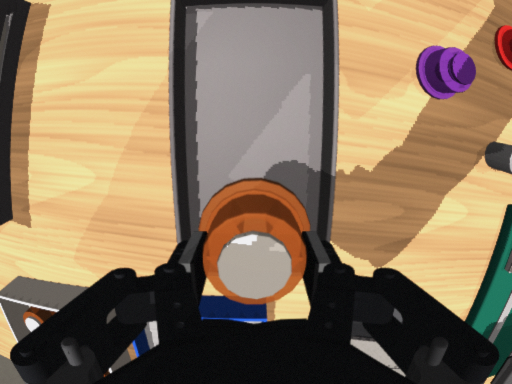

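```bash
python3 -m inch '[[0,0,0.5,0,0,0,1],[0,0,0.9,0,0,0,1],[0,0,1,0,0,0,1],[0,0,1,0,0,0,1],[0,0,0.9,0,0,0,1],[0,0,0.6,0,0,0,1],[0,0,0.4,0,0,0,1],[0,0,0.2,0,0,0,1]]'; python3 -m inch '[[0,0,0.08,0,0,0,1],[0,0,0.04,0,0,0,1],[0,0,0.04,0,0,0,1],[0,0,0,0,0,0,1],[0,0,0,0,0,0,1],[0,0,0,0,0,0,1],[0,0,0,0,0,0,1],[0,0,0,0,0,0,1]]'; python3 - <<'E'
from m import *
st()
P=S
im,d,c=cam('wrist'); cv2.imwrite('pics/w31.png',im)
im=ims['scene'][0]; cv2.imwrite('pics/s31.png',cv2.resize(im[200:384,50:300],None,fx=3,fy=3,interpolation=cv2.INTER_CUBIC))
E
```

```text
clock: 68.7
eef_pos: [0.5707, -0.3639, 0.0256]
tool_rot: [0.671, 0.741, -0.0, -0.001]
ft_force: [-0.4, 0.3, -1.7]
grip_width: 0.0483
clock: 69.5
eef_pos: [0.5717, -0.3644, 0.0237]
tool_rot: [0.671, 0.741, 0.0, 0.0]
ft_force: [0.0, 0.1, -0.4]
grip_width: 0.048
t 69.60 p [ 0.5716 -0.3644  0.0237] x [-0.099  0.995 -0.   ] z [ 0. -0. -1.] F [-0.2 -0.6 -1.2] w 0.0479 q [-0.57  0.73  0.24  1.07 -0.   -0.67]
```

View pics/s31.png

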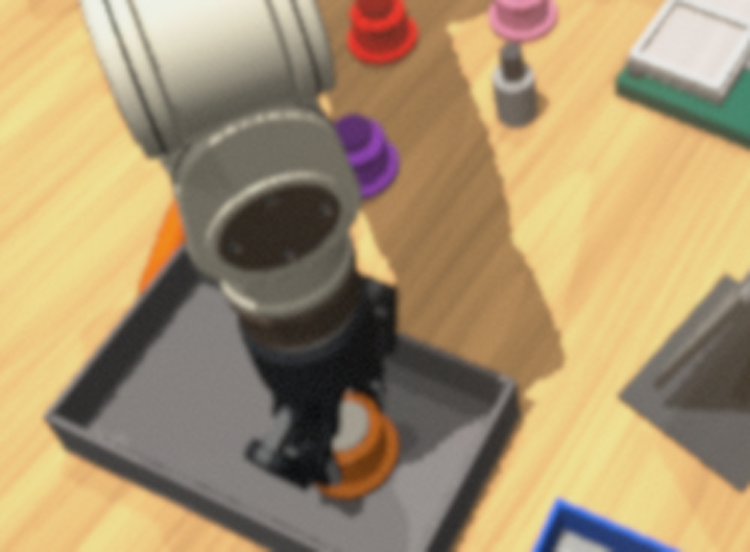

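```bash
python3 -m inch '[[0,0,0.04,0,0,0,1],[0,0,0.03,0,0,0,1],[0,0,0,0,0,0,1],[0,0,0,0,0,0,1],[0,0,0,0,0,0,1],[0,0,0,0,0,0,1],[0,0,0,0,0,0,1],[0,0,0,0,0,0,1]]'; 
```

```text
clock: 70.45
eef_pos: [0.5716, -0.3644, 0.0236]
tool_rot: [0.671, 0.741, 0.0, 0.0]
ft_force: [-2.9, 1.6, 8.2]
grip_width: 0.0487
```

```bash
python3 -m inch '[[0,0,-0.05,0,0,0,0.4],[0,0,0,0,0,0,-0.3],[0,0,0,0,0,0,-1],[0,0,0,0,0,0,-1],[0,0,0,0,0,0,-1],[0,0,-0.3,0,0,0,-1],[0,0,-0.7,0,0,0,-1],[0,0,-1,0,0,0,-1]]'; python3 -m inch '[[0,0,-1,0,0,0,-1],[0,0,-1,0,0,0,-1],[0,0,-1,0,0,0,-1],[0,0,-0.5,0,0,0,-1],[0,0,0,0,0,0,-1],[0,0,0,0,0,0,-1],[0,0,0,0,0,0,-1],[0,0,0,0,0,0,-1]]'; python3 - <<'E'
from m import *
st()
im,d,c=cam('wrist'); cv2.imwrite('pics/w32.png',im); W=cloud(d,c,True)
circ(sel(W,[.52,-.42,.046],[.62,-.32,.056]),'cap in crate'); circ(sel(W,[.52,-.42,.041],[.62,-.32,.056]),'body')
for P in(T,S): circ(sel(P,[.58,.16,.0805],[.66,.26,.1]),'L')
goal([.61,.214,.16],1.5845)
E
```

```text
clock: 71.25
eef_pos: [0.5706, -0.3637, 0.0721]
tool_rot: [0.671, 0.741, -0.0, -0.002]
ft_force: [0.5, 0.4, 1.3]
grip_width: 0.0854
clock: 72.05
eef_pos: [0.5708, -0.3638, 0.1585]
tool_rot: [0.671, 0.741, -0.0, -0.002]
ft_force: [-0.2, 0.2, 0.2]
grip_width: 0.0854
t 72.15 p [ 0.5711 -0.364   0.1591] x [-0.099  0.995  0.001] z [-0.002  0.001 -1.   ] F [ 1.2 -0.   0.4] w 0.0852 q [-0.57  0.64  0.43  1.36 -0.   -0.67]
cap in crate 1122 c [ 569.5 -363.5] r 21.7 median [ 0.5694 -0.3647  0.0497]
body 2309 c [ 570.2 -364.6] r 24.9 median [ 0.5682 -0.3648  0.0454]
L 125 c [607.4 211.3] r 23.3 median [0.609  0.213  0.0835]
L 76 c [615.4 209.5] r 24.0 median [0.6102 0.2116 0.0825]
rot deg [-0.08 -0.06  4.88] units [-0.0004 -0.0003  0.0271]
shift cur-tool units [ 2.2859e+01  3.8270e+00 -4.0000e-03]  goal-tool units [ 2.3101e+01  1.8680e+00 -2.3000e-02]
```

View pics/w32.png

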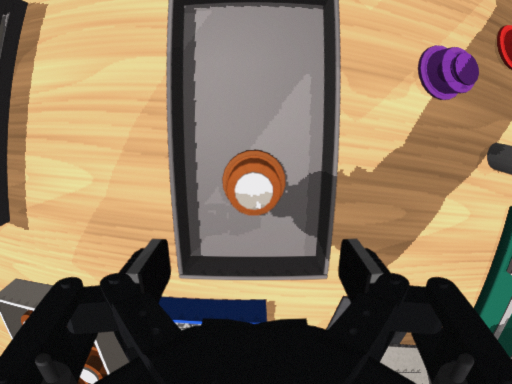

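```bash
python3 -m inch '[[0.5,0.05,0,0,0,0.0271,-1],[1,0.08,0,0,0,0,-1],[1,0.08,0,0,0,0,-1],[1,0.08,0,0,0,0,-1],[1,0.08,0,0,0,0,-1],[1,0.08,0,0,0,0,-1],[1,0.08,0,0,0,0,-1],[1,0.08,0,0,0,0,-1]]'; python3 -m inch '[[1,0.08,0,0,0,0,-1],[1,0.08,0,0,0,0,-1],[1,0.08,0,0,0,0,-1],[1,0.08,0,0,0,0,-1],[1,0.08,0,0,0,0,-1],[1,0.08,0,0,0,0,-1],[1,0.08,0,0,0,0,-1],[1,0.08,0,0,0,0,-1]]'; python3 -m inch '[[1,0.08,0,0,0,0,-1],[1,0.08,0,0,0,0,-1],[1,0.08,0,0,0,0,-1],[1,0.08,0,0,0,0,-1],[1,0.08,0,0,0,0,-1],[1,0.08,0,0,0,0,-1],[1,0.08,0,0,0,0,-1],[0.53,0,0,0,0,0,-1]]'; python3 -m inch '[[0,0,0,0,0,0,-1],[0,0,0,0,0,0,-1],[0,0,0,0,0,0,-1],[0,0,0,0,0,0,-1],[0,0,0,0,0,0,-1],[0,0,0,0,0,0,-1],[0,0,0,0,0,0,-1],[0,0,0,0,0,0,-1]]'; python3 - <<'E'
from m import *
st()
im,d,c=cam('wrist'); cv2.imwrite('pics/w33.png',im); W=cloud(d,c,True)
circ(sel(W,[.57,.16,.0805],[.66,.26,.1]),'L'); q=sel(W,[.57,.16,.0755],[.66,.26,.1]);circ(q,'L')
r=cv2.minEnclosingCircle((q[:,:2]*1000).astype(np.float32))[0]
goal([r[0]/1000,r[1]/1000,.0545],1.5845)
E
```

```text
clock: 73.0
eef_pos: [0.5831, -0.1756, 0.1603]
tool_rot: [0.702, 0.712, -0.0, -0.0]
ft_force: [0.8, 0.1, 0.1]
grip_width: 0.0852
clock: 73.8
eef_pos: [0.5963, 0.0246, 0.1603]
tool_rot: [0.702, 0.712, -0.0, -0.0]
ft_force: [-0.5, -1.2, 1.3]
grip_width: 0.0855
clock: 74.6
eef_pos: [0.6077, 0.214, 0.1601]
tool_rot: [0.702, 0.713, 0.0, -0.0]
ft_force: [0.6, -0.0, -0.3]
grip_width: 0.0855
clock: 75.4
eef_pos: [0.6079, 0.2119, 0.1605]
tool_rot: [0.702, 0.712, 0.0, 0.0]
ft_force: [-0.3, 0.3, 0.6]
grip_width: 0.0854
t 75.50 p [0.6078 0.212  0.1605] x [-0.014  1.    -0.   ] z [-0. -0. -1.] F [-0.  -0.6 -0.2] w 0.0853 q [ 0.34  0.56  0.3   1.31 -0.    0.32]
L 1368 c [608.6 212.4] r 16.9 median [0.6079 0.2124 0.0828]
L 2782 c [608.4 212.3] r 24.7 median [0.6061 0.2123 0.0788]
rot deg [-0.    0.    0.01] units [-0.  0.  0.]
shift cur-tool units [0.011 0.022 4.238]  goal-tool units [0.011 0.022 4.238]
```

View pics/w33.png

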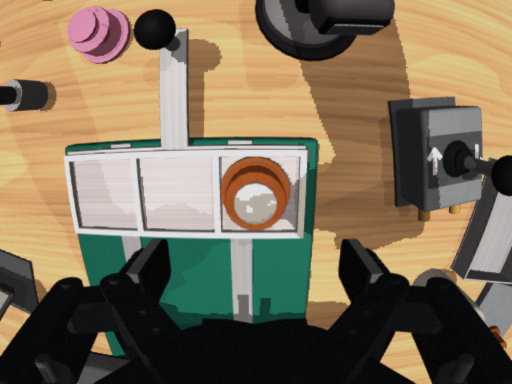

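```bash
python3 -m inch '[[0.01,0.02,0.7,0,0,0,-1],[0,0,1,0,0,0,-1],[0,0,1,0,0,0,-1],[0,0,0.9,0,0,0,-1],[0,0,0.45,0,0,0,-1],[0,0,0.18,0,0,0,-1],[0,0,0,0,0,0,-1],[0,0,0,0,0,0,0.5]]'; python3 -m inch '[[0,0,0,0,0,0,1],[0,0,0,0,0,0,1],[0,0,0,0,0,0,1],[0,0,0,0,0,0,1],[0,0,0,0,0,0,1],[0,0,-0.3,0,0,0,1],[0,0,-0.6,0,0,0,1],[0,0,-0.9,0,0,0,1]]'; python3 -m inch '[[0,0,-1,0,0,0,1],[0,0,-1,0,0,0,1],[0,0,-0.6,0,0,0,1],[0,0,0,0,0,0,1],[0,0,0,0,0,0,1],[0,0,0,0,0,0,1],[0,0,0,0,0,0,1],[0,0,0,0,0,0,1]]'; python3 - <<'E'
from m import *
st()
im,d,c=cam('wrist'); cv2.imwrite('pics/w34.png',im)
goal([.4627,-.3752,.16],1.669)
E
```

```text
clock: 76.35
eef_pos: [0.6093, 0.2126, 0.056]
tool_rot: [0.702, 0.712, 0.001, 0.001]
ft_force: [-0.8, -0.4, -0.1]
grip_width: 0.0732
clock: 77.15
eef_pos: [0.6064, 0.2116, 0.0981]
tool_rot: [0.702, 0.712, -0.003, -0.001]
ft_force: [0.3, 0.2, -2.2]
grip_width: 0.0484
clock: 77.95
eef_pos: [0.6077, 0.2121, 0.1635]
tool_rot: [0.702, 0.712, -0.001, -0.0]
ft_force: [0.4, -0.4, -2.0]
grip_width: 0.0481
t 78.05 p [0.608  0.2122 0.164 ] x [-0.014  1.    -0.   ] z [-0.001 -0.    -1.   ] F [ 0.3  0.  -1.4] w 0.0480 q [0.34 0.56 0.31 1.32 0.   0.32]
rot deg [-0.05  0.01 -4.84] units [-0.0003  0.0001 -0.0269]
shift cur-tool units [-23.414  -6.14    0.179]  goal-tool units [-22.813  -8.093   0.168]
```

View pics/w34.png

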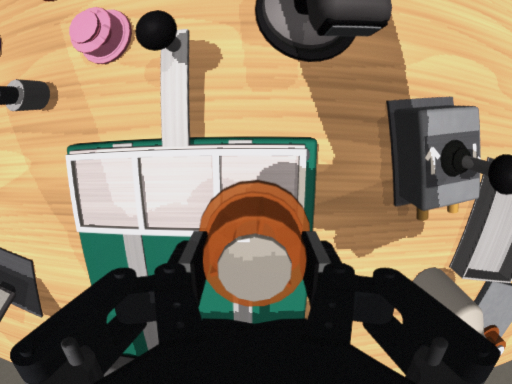

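```bash
python3 -m inch '[[-0.4,-0.14,0,0,0,-0.0269,1],[-1,-0.35,0,0,0,0,1],[-1,-0.35,0,0,0,0,1],[-1,-0.35,0,0,0,0,1],[-1,-0.35,0,0,0,0,1],[-1,-0.35,0,0,0,0,1],[-1,-0.35,0,0,0,0,1],[-1,-0.35,0,0,0,0,1]]'; python3 -m inch '[[-1,-0.35,0,0,0,0,1],[-1,-0.35,0,0,0,0,1],[-1,-0.35,0,0,0,0,1],[-1,-0.35,0,0,0,0,1],[-1,-0.35,0,0,0,0,1],[-1,-0.35,0,0,0,0,1],[-1,-0.35,0,0,0,0,1],[-1,-0.35,0,0,0,0,1]]'; python3 -m inch '[[-1,-0.35,0,0,0,0,1],[-1,-0.35,0,0,0,0,1],[-1,-0.35,0,0,0,0,1],[-1,-0.35,0,0,0,0,1],[-1,-0.35,0,0,0,0,1],[-1,-0.35,0,0,0,0,1],[-1,-0.35,0,0,0,0,1],[-0.41,-0.25,0,0,0,0,1]]';python3 -m inch '[[0,0,0,0,0,0,1],[0,0,0,0,0,0,1],[0,0,0,0,0,0,1],[0,0,0,0,0,0,1],[0,0,0,0,0,0,1],[0,0,0,0,0,0,1],[0,0,0,0,0,0,1],[0,0,0,0,0,0,1]]'; python3 - <<'E'
from m import *
st()
im,d,c=cam('wrist'); cv2.imwrite('pics/w35.png',im)
goal([.4627,-.3752,.026],1.669)
E
```

```text
clock: 78.9
eef_pos: [0.5609, 0.0211, 0.1648]
tool_rot: [0.672, 0.741, 0.0, 0.0]
ft_force: [-0.0, -0.3, -2.4]
grip_width: 0.0481
clock: 79.7
eef_pos: [0.5109, -0.1849, 0.1649]
tool_rot: [0.672, 0.741, 0.0, 0.0]
ft_force: [0.8, 0.4, -2.3]
grip_width: 0.0479
clock: 80.5
eef_pos: [0.4616, -0.377, 0.1646]
tool_rot: [0.672, 0.74, -0.0, 0.0]
ft_force: [0.1, -0.1, -1.9]
grip_width: 0.0479
clock: 81.3
eef_pos: [0.4622, -0.3747, 0.1647]
tool_rot: [0.671, 0.741, -0.0, -0.0]
ft_force: [0.3, 0.3, -1.6]
grip_width: 0.0477
t 81.40 p [ 0.4621 -0.3748  0.1647] x [-0.098  0.995 -0.   ] z [-0. -0. -1.] F [-0.9 -0.  -2.4] w 0.0482 q [-0.68  0.46  0.15  1.26 -0.   -0.78]
rot deg [0. 0. 0.] units [0. 0. 0.]
shift cur-tool units [-0.016  0.021  5.548]  goal-tool units [-0.016  0.021  5.548]
```

View pics/w35.png

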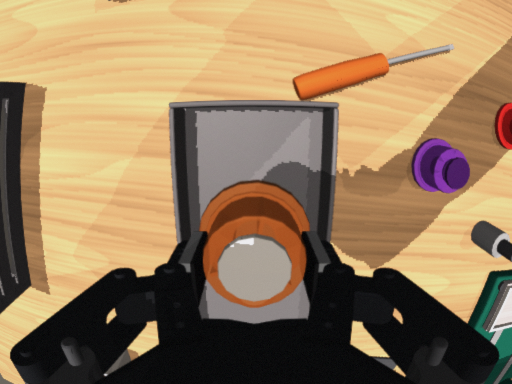

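```bash
python3 -m inch '[[0,0,0.5,0,0,0,1],[0,0,0.9,0,0,0,1],[0,0,1,0,0,0,1],[0,0,1,0,0,0,1],[0,0,0.9,0,0,0,1],[0,0,0.6,0,0,0,1],[0,0,0.4,0,0,0,1],[0,0,0.2,0,0,0,1]]'; python3 -m inch '[[0,0,0.06,0,0,0,1],[0,0,0.04,0,0,0,1],[0,0,0.04,0,0,0,1],[0,0,0.04,0,0,0,1],[0,0,0,0,0,0,1],[0,0,0,0,0,0,1],[0,0,0,0,0,0,1],[0,0,0,0,0,0,1]]'; 
```

```text
clock: 82.25
eef_pos: [0.4614, -0.3743, 0.0256]
tool_rot: [0.672, 0.741, -0.0, -0.001]
ft_force: [-0.2, 0.2, -1.7]
grip_width: 0.0479
clock: 83.05
eef_pos: [0.4626, -0.3753, 0.0236]
tool_rot: [0.672, 0.741, 0.0, 0.001]
ft_force: [0.3, 0.4, 4.3]
grip_width: 0.0484
```

```bash
python3 -m inch '[[0,0,-0.03,0,0,0,0.4],[0,0,0,0,0,0,-0.3],[0,0,0,0,0,0,-1],[0,0,0,0,0,0,-1],[0,0,0,0,0,0,-1],[0,0,-0.3,0,0,0,-1],[0,0,-0.7,0,0,0,-1],[0,0,-1,0,0,0,-1]]'; python3 -m inch '[[0,0,-1,0,0,0,-1],[0,0,-1,0,0,0,-1],[0,0,-1,0,0,0,-1],[0,0,-1,0,0,0,-1],[0,0,-1,0,0,0,-1],[0,0,0,0,0,0,-1],[0,0,0,0,0,0,-1],[0,0,0,0,0,0,-1]]'; python3 - <<'E'
from m import *
st()
im,d,c=cam('wrist'); cv2.imwrite('pics/w36.png',im); W=cloud(d,c,True)
circ(sel(W,[.41,-.43,.0465],[.51,-.32,.056]),'capA');circ(sel(W,[.52,-.43,.0465],[.62,-.32,.056]),'capB')
circ(sel(S,[.41,-.43,.0465],[.51,-.32,.056]),'capA s');circ(sel(S,[.52,-.43,.0465],[.62,-.32,.056]),'capB s')
for n,P in(('t',T),('s',S)):
    rect(sel(P,[.38,.2,.143],[.52,.32,.16]),'scanner '+n)
    circ(sel(P,[.42,.1,.095],[.5,.2,.12]),'knob'); circ(sel(P,[.5,.3,.12],[.64,.46,.17]),'tog'); circ(sel(P,[.45,-.1,.07],[.55,0,.09]),'gauge')
cv2.imwrite('pics/t36.png',ims['top'][0]); cv2.imwrite('pics/s36.png',ims['scene'][0])
E
```

```text
clock: 83.85
eef_pos: [0.4611, -0.374, 0.073]
tool_rot: [0.672, 0.741, -0.0, -0.002]
ft_force: [-0.1, 0.6, 0.6]
grip_width: 0.0854
clock: 84.65
eef_pos: [0.4615, -0.3743, 0.1974]
tool_rot: [0.672, 0.741, -0.0, -0.001]
ft_force: [-1.3, 0.1, 0.0]
grip_width: 0.0858
t 84.75 p [ 0.4614 -0.3743  0.197 ] x [-0.098  0.995  0.002] z [-0.002  0.002 -1.   ] F [-0.2 -0.2 -1.2] w 0.0855 q [-0.68  0.45  0.21  1.34  0.   -0.78]
capA 868 c [ 460.3 -374.9] r 18.5 median [ 0.4614 -0.375   0.0497]
capB 601 c [ 569.3 -365. ] r 17.3 median [ 0.5683 -0.3653  0.0497]
capA s 201 c [ 466.8 -374.8] r 22.3 median [ 0.4636 -0.3752  0.0492]
capB s 225 c [ 574.5 -366.9] r 23.5 median [ 0.572  -0.3648  0.0493]
scanner t 779 c [434.6 263.1] size [101.3  46.4] ang 6.95
knob 106 c [473.7 136.4] r 15.3 median [0.4732 0.136  0.1016]
tog 135 c [567.5 407. ] r 15.4 median [0.5661 0.404  0.1453]
gauge 48 c [502.9 -51.8] r 9.9 median [ 0.5025 -0.0518  0.0794]
scanner s 358 c [437.3 261.1] size [99.  46.7] ang 6.17
knob 64 c [476.5 134.9] r 14.4 median [0.4793 0.1319 0.1008]
tog 92 c [571.7 404.5] r 15.8 median [0.573  0.399  0.1404]
gauge 55 c [503.9 -52.7] r 10.1 median [ 0.5049 -0.0559  0.0781]
```

View pics/w36.png

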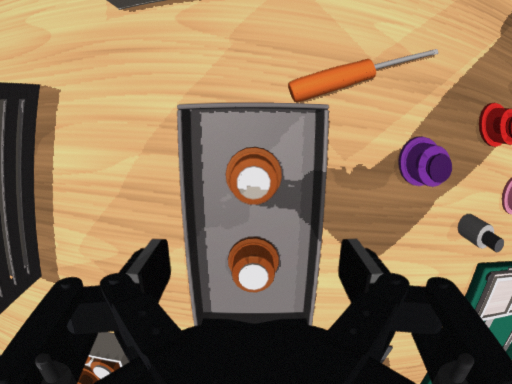

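View pics/s36.png

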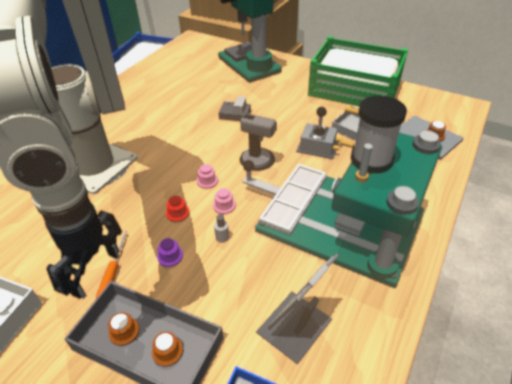

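View pics/t36.png

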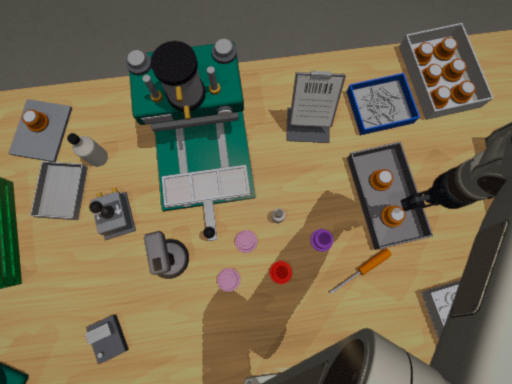

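```bash
python3 - <<'E'
from workcell import bot
print(bot.job_done())
E
```

```text
the job is handed in; nothing more can be done
None
```

The job is handed in after about 85 s on the robot's clock; no verdict was reported.

**What I did**
- **Booking:** I held the scanner's window about 9 cm from the barcode, beam about 1 cm above its middle. It stayed still for about 1.7 s, a little under the two seconds asked but over the 1 s judged. Then I stood it back on its pad.
- **Pressing:** Both housings went into the outer pockets of the nest, and I pushed the nest 180 mm to its stop. I pushed the lever right until the force jumped from about 7.5 N to 14 N at the firm stop, held it there for more than two seconds, and let it spring back.
- **Crating:** I pulled the nest out to its stop and stood both housings in the grey crate.

**What the last checks showed**
- **Caps and housings:** Cap tops are at about 0.050 m, which matches pressed-home caps on the crate floor. Both housings look upright.
- **Scanner and press:** The scanner is upright and centred on its pad to within a few millimetres. The lever is back at its centre, and the nest knob is back at its original "out" position.
- **Bystanders:** The plug gauge measured in its original place. The screwdriver looks unmoved, judged by eye only.
- **Gripper:** Open and clear of everything.

**Uncertain points**
- **Number of housings:** I counted two housings. The other amber ones, on a grey plate about 1.06 m away and in a rack at the back right, I took as not part of the batch.
- **Left housing:** It sat about 4 mm off its earlier position in the nest after the pull-out. It was still flat in its pocket, so I re-measured it before picking it up.
- **Cameras:** The scene and top cameras disagreed by 2 to 4 mm on some points, well within the tolerances.

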